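Swap the battery pack in the bench charger

TASK

The battery pack locked in the charger's well is full: press it down until the push-push catch lets go and it pops up, lift it out and stand it upright in the wooden tray. Then push the flat pack, which stands on the bench, down into the same well until the catch holds it, and let go. Be gentle with the charger - find the well by feel and press no harder than the catch needs. Set the packs down rather than dropping them, and leave everything else where it is.

Things in the scene. Friction and masses are not known exactly. Their poses are not given: they have to be found in the camera images.
- well (a point): Mouth of the charger's upright well: centre of the opening, level with the tower's flat top, 96 mm above the bench. z up; x along the opening's long side (65.6 mm), y along its short side (31.6 mm): 0.8 mm wider than a pack all round, sharp-edged. The tower round it is 114 mm (x) by 64 mm (y). Fixed. A push of 10 N works the catch; more than 25 N between pack and charger is too much.
- cradle (a joint): Depth (m) of the sprung cradle a pack stands on in the well. 0: up, pack 30 mm out. 0.012: pack held by the catch, 18 mm out; it cannot be pulled out then. Pushed from 0 to the stop (about 0.020) and let go, the pack comes back to 0.012 and stays; pushed from there to the stop (about 0.022) and let go, it rises to 0. It resists with 4 to 10 N on the way, and more only at the stop.
- full_mid (a point): Centre of the full pack, held in the well at the start: dark block 64 mm (its x) by 30 mm (its y) by 90 mm tall (z up), 0.15 to 0.29 kg, flat top 45 mm above this point. The broad (y) sides are plain down to 36 mm above the foot; below, each has a recessed ribbed track for the catch. It fits the well either way round, its x along the well's x.
- flat_mid (a point): Centre of the flat pack, the same in every way as the full one; it stands upright on the bench.
- tray_in (a point): Middle of the wooden tray's inner floor, which is 8 mm above the bench. Tray 170 mm (x) by 230 mm (y) by 45 mm high outside, walls 8 mm; it does not move. A bit case lies in the -y half; the +y half is free.
- full_pack: The full pack again, origin at the centre of its underside, 45 mm below its centre.
- flat_pack: The flat pack again, origin at the centre of its underside, 45 mm below its centre.
- bit_case: Bystander: dark box 90 x 60 x 30 mm, lying in the tray; origin at the centre of its underside.
- drill: Bystander: cordless drill-driver without its pack, lying on its side, about 175 x 170 x 55 mm; origin under its barrel.
- tape_roll: Bystander: roll of tape lying flat, 84 mm across, 25 mm high; origin at the centre of its underside.
- putty_knife: Bystander: putty knife lying flat, 210 mm long; origin at its middle.
- chip_brush: Bystander: flat brush, 200 mm long, lying; origin at its middle.
- release_agent: Bystander: white bottle, 64 mm across, 190 mm tall; origin at the centre of its underside.
- foam_offcut: Bystander: foam block 110 x 80 x 50 mm; origin at the centre of its underside.
- port (a point): Top of the charger's lower half, a slide port for another kind of pack, not used: 150 mm (x) by 116 mm (y), 62 mm high, its rails and contact block up to 80 mm. It adjoins the tower on the well's -y side. This point is at the middle of its top.

How it is judged:
On the way, in this order (a step that is already met when the one before it is completed fails the run):
1. the full pack has been pressed and stands popped up in the well (value of joint cradle below 0.002 m and horizontal distance between full_mid and well below 0.008 m and z of full_mid in the frame of well below -0.008 m), for 0.1 s.
2. the full pack stands upright in the tray, released (x of full_mid in the frame of tray_in between -0.068 and 0.068 m and y of full_mid in the frame of tray_in between -0.098 and 0.098 m and z of full_mid in the frame of tray_in between 0.038 and 0.052 m and angle between full_mid's own z axis and vertical below 0.12 rad and linear speed of full_pack below 0.02 m/s and contact force between the fingers and full_pack below 0.3 N), for 0.2 s.
3. the flat pack is down in the well, held by the catch and let go (value of joint cradle between 0.01 and 0.0145 m and horizontal distance between flat_mid and well below 0.006 m and z of flat_mid in the frame of well between -0.03 and -0.0245 m and angle between flat_mid's own z axis and vertical below 0.08 rad and linear speed of flat_pack below 0.02 m/s and contact force between the fingers and flat_pack below 0.3 N), for 0.3 s.
At the end, for the whole second after the job is handed in: Full pack upright (within 0.12 rad) on the tray's floor inside its walls, released, at rest. Flat pack in the well, held by the catch: cradle 10 to 14.5 mm deep, pack's top 15 to 20.5 mm above the deck, within 6 mm of the well's centre and 0.08 rad of upright, released, at rest (all of step 2 and all of step 3); the robot touches nothing.
It fails at once if more than 25 N between a pack and the charger (contact force between any of full_pack, flat_pack and dock above 25 N).
It fails at once if more than 25 N between the robot and the charger itself (contact force between any of the fingers, the arm and dock above 25 N).
It fails at once if a pack dropped (falling faster than 0.6 m/s out of the fingers) ((linear speed of full_pack above 0.6 m/s and contact force between the fingers and full_pack below 0.1 N) or (linear speed of flat_pack above 0.6 m/s and contact force between the fingers and flat_pack below 0.1 N)).
It fails at once if a bystander moved by more than 30 mm (distance of any of drill, tape_roll, bit_case, putty_knife, chip_brush, release_agent, foam_offcut from where it was at the start of the episode above 0.03 m).
It also fails if it takes over 72 s, if anything falls off the work surface, if the arm or the gripper's body presses on something with over 40 N, if the wrist force passes 120 N, or if a joint passes its speed limit or range.

ROBOT

A 6-joint arm with a two-finger parallel gripper is mounted at the origin on the work surface. World frame = base frame: x ahead of the robot, y to its left, z up, the work surface at z = 0. Lengths are in m, angles in rad, forces in N, time in s.
With the tool pointing down it reaches from about 0.4 to 0.825 m from the base axis. Payload 7 kg.
Tool frame: the origin (TCP) lies at the centre of the arm's flange, where the gripper is bolted on; the fingertips stand 178 mm ahead of it and the grasp point (between the pads) lies 159 mm ahead of it; x points along the fingers, y is the direction in which the jaws open and shut, and the axes are right-handed (so a half turn about x gives the same grasp; the last joint's range is limited). The gripper opens to 88 mm and grips with 3 to 60 N. Pads are 19 mm wide; open, the fingers measure 130 mm over their backs; the gripper's body (78 mm by 193 mm) begins 47 mm behind the grasp point.
Start: joints at [-0.875, 0.359, 0.012, 0, -1.224, -0.288], TCP at [0.268, -0.62, 0.405] pointing down, gripper open.
Joint ranges: [-3.07, 3.07], [-1.43, 2.12], [-1.02, 1.25], [-3.03, 1.67], [-3.05, -0], [-3.03, 3.03]. Speed limits (rad/s): [2.39, 2.39, 3.01, 3.14, 3.14, 3.14].

INTERFACE

Orientations are given as [roll, pitch, yaw] about the fixed x, y, z axes, in that order (R = Rz(yaw) Ry(pitch) Rx(roll)).
In Python, from station import status, viewer, arm gives the robot as it stands. The module is installed in compiled form; this text tells all that it offers.
- The arm moves only by the tool apply_moves, never from a script. Its argument "commands" is a list of rows, each an object of numbers: "dx", "dy", "dz": the shift along the world's x, y, z in mm; "spin": the turn about the world's z in degrees; "hand": the closure, from 0 (fully open) to 1 (shut). A call has exactly 5 rows; each row shifts and turns the commanded pose from where the row before left it; what a row does not reach is not made up. A row lasts 1/8 s, in which the tool goes at most 62.5 mm and 10.7 degrees, less where a joint would pass 70% of its speed; a pose out of reach is approached as far as the arm can. A call is refused whole if a number of a shift passes 62.5 or a number of a turn 10.7, either way. A call with a gripper value outside its range is refused whole. The fingers move at their own pace and stop on an object; "grip_force" is the grip in N (left out, the last holds). Time passes only in rows, so rows that do not move let the fingers close, or fill a call up. It gives the time, the measured TCP pose, the force and the opening at its end, in the units of the state.
- status.get_state(): the state, without advancing time (a new reading comes with each control period).
- viewer.grab_frame(name): name is "side" or "top" or "wrist"; returns the picture (400x640x3 uint8, red, green, blue); there is no depth.
- viewer.camera_info(name): a dict with "fx", "fy", "cx", "cy" (pixels), "eye" and "attitude" of the camera in the world; the wrist camera has in their place "T_tool_cam" (4x4, takes a point from camera to tool coordinates, whose origin is the TCP and whose axes are the tool frame's). Camera axes: x right, y up, looking along -z (the intrinsics and any distortion apply to the point x, -y, -z); pixel columns grow to the right and rows downward; lengths in m; the calibration is good to about 2 mm. A picture is of the moment at which its call begins: read the wrist's pose just before it. camera_info takes no time and is no camera call.
- arm.job_done(): hands the job in, once; it reports no verdict.
The state is a dict: "t": time; "q": joint angles; "qd": joint speeds; "joint_efforts": joint torques, N m; "eef_pos": TCP position; "ee_rot": TCP orientation; "force": force on the tool from outside, world axes, zero at the start; "moment": the same for the moment, N m; "width": finger opening in m.
Only numpy, scipy, OpenCV 4.12 (cv2) and the standard library are available. Lean on these libraries where they do the work, as an engineer would, in place of code of your own. Each camera call takes 0.05 s, during which the arm holds its last target.

## Working session

There is one attempt and no reset: what is moved stays moved. The work goes in short steps, Python scripts to look and compute and a tool call to move; the robot and the scene stay as the last step left them, time stands still between calls to the robot, and variables do not carry over. Pictures are saved under pics/ and viewed, and the job is handed in when it is done.

Besides the shell and the picture viewer there is one more tool, called after "Emit:" as name(argument=value, ...), one argument or row to a line, values as JSON. apply_moves: Moves the arm, as the interface text tells. Its arguments: {"type":"object","properties":{"commands":{"type":"array","items":{"type":"object","properties":{"dx":{"type":"number"},"dy":{"type":"number"},"dz":{"type":"number"},"spin":{"type":"number"},"hand":{"type":"number"}}}},"grip_force":{"type":"number"}},"required":["commands"]}

```bash
mkdir -p pics; python3 - <<'E'
from station import status, viewer
import cv2
s=status.get_state();print(s)
for n in ("side","top","wrist"):
    f=viewer.grab_frame(n);cv2.imwrite(f"pics/{n}0.png",f[:,:,::-1]);print(n,viewer.camera_info(n))
E
```

```text
{'t': 0.0, 'q': array([-8.74903469e-01,  3.59346486e-01,  1.10439629e-02, -3.13738894e-04,
       -1.22410620e+00, -2.88126308e-01]), 'qd': array([-0.00031868,  0.00044482,  0.00011806,  0.00166323, -0.00038832,
       -0.00123871]), 'joint_efforts': array([-1.67032135e-04, -5.82702613e+01,  2.93050861e+01,  6.99724317e+00,
        6.79077086e-03, -1.48189620e-04]), 'eef_pos': array([ 0.26760218, -0.61946459,  0.40374866]), 'ee_rot': array([1.67802833, 1.56915717, 2.08568804]), 'force': array([ 0.15442798, -0.19743388, -0.25530736]), 'moment': array([ 0.03977351,  0.07603975, -0.03032206]), 'width': 0.08795738725261905}
side {'fx': 448.4028454141031, 'fy': 448.4028454141031, 'cx': 312.6366838144133, 'cy': 195.1060989293795, 'eye': array([0.02632298, 0.99205614, 0.93179834]), 'attitude': array([ 0.89528672, -0.01132787, -2.61939875])}
top {'fx': 437.1541760589127, 'fy': 437.1541760589127, 'cx': 316.1328415173542, 'cy': 200.49980372007582, 'eye': array([0.39753655, 0.05399074, 1.26338471]), 'attitude': array([ 0.14784585,  0.0054437 , -1.57155547])}
wrist {'fx': 289.69587547683307, 'fy': 289.69587547683307, 'cx': 317.93421233233056, 'cy': 196.35061673519178, 'T_tool_cam': array([[-6.39394923e-04,  3.10690794e-01, -9.50510822e-01,
         1.93574269e-02],
       [ 9.99999609e-01,  7.79624724e-04, -4.17851580e-04,
         1.00509499e-03],
       [ 6.11219098e-04, -9.50510717e-01, -3.10691171e-01,
        -8.48955900e-02],
       [ 0.00000000e+00,  0.00000000e+00,  0.00000000e+00,
         1.00000000e+00]])}
```

View pics/side0.png

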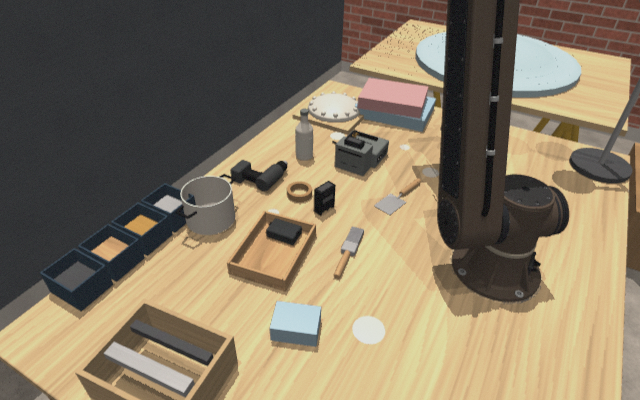

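View pics/top0.png

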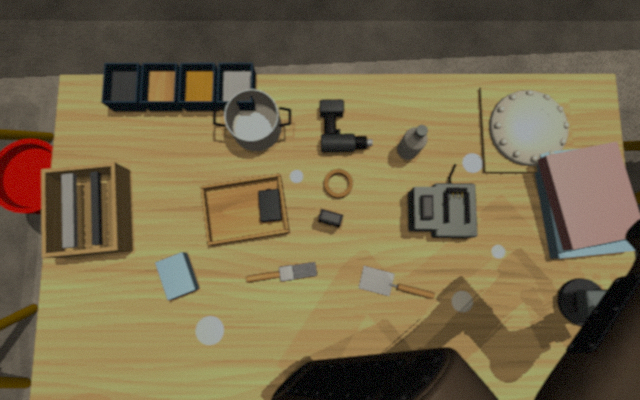

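View pics/wrist0.png

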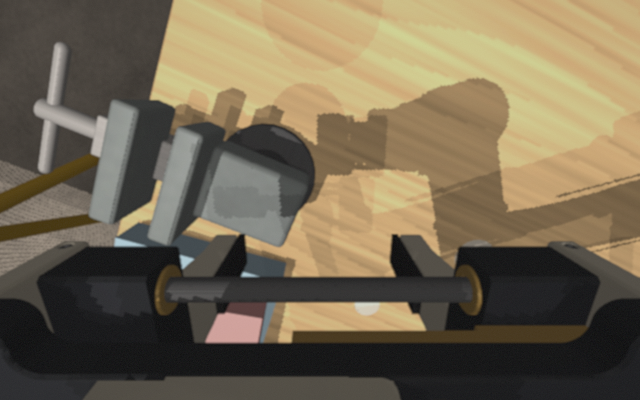

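```bash
cat > h.py <<'E'
import numpy as np, cv2
from station import status, viewer
from scipy.spatial.transform import Rotation as R
def cam(n,s=None):
    i=viewer.camera_info(n)
    if n=="wrist":
        s=s or status.get_state()
        T=np.eye(4);T[:3,:3]=R.from_euler('xyz',s['ee_rot']).as_matrix();T[:3,3]=s['eef_pos']
        T=T@i['T_tool_cam'];return i,T[:3,:3],T[:3,3]
    return i,R.from_euler('xyz',i['attitude']).as_matrix(),i['eye']
def ray(c,u,v):
    i,M,e=c
    d=np.array([(u-i['cx'])/i['fx'],-(v-i['cy'])/i['fy'],-1.]);return e,M@d
def onz(c,u,v,z):
    e,d=ray(c,u,v);return e+d*(z-e[2])/d[2]
def proj(c,p):
    i,M,e=c;q=M.T@(np.array(p)-e);return np.array([i['cx']+i['fx']*q[0]/-q[2],i['cy']-i['fy']*q[1]/-q[2]])
E
python3 - <<'E'
from h import *
a=cv2.imread('pics/top0.png');s=cv2.imread('pics/side0.png')
cv2.imwrite('pics/top_c.png',cv2.resize(a[165:245,300:490],None,fx=4,fy=4,interpolation=2))
cv2.imwrite('pics/side_c.png',cv2.resize(s[110:230,260:410],None,fx=5,fy=5,interpolation=2))
c=cam('top')
for n,u,v,z in [('well',458,207,.11),('port',428,207,.06),('flat',330,216,.09),('tray',246,210,.045),('case',270,206,.03),('trayc',203,188,.045),('trayc',285,177,.045),('trayc',289,236,.045),('trayc',210,244,.045),('bottle',412,142,.1)]: print(n,onz(c,u,v,z).round(3))
E
```

```text
well [ 0.551 -0.317  0.11 ]
port [ 0.558 -0.25   0.06 ]
flat [0.53  0.023 0.09 ]
tray [0.552 0.258 0.045]
case [0.566 0.192 0.03 ]
trayc [0.615 0.381 0.045]
trayc [0.647 0.149 0.045]
trayc [0.479 0.136 0.045]
trayc [0.457 0.356 0.045]
bottle [ 0.733 -0.203  0.1  ]
```

View pics/top_c.png

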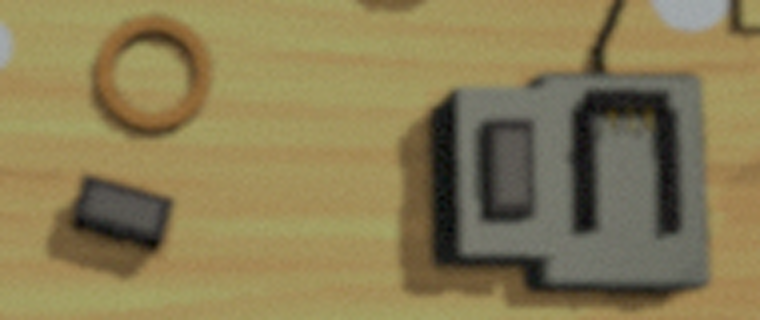

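View pics/side_c.png

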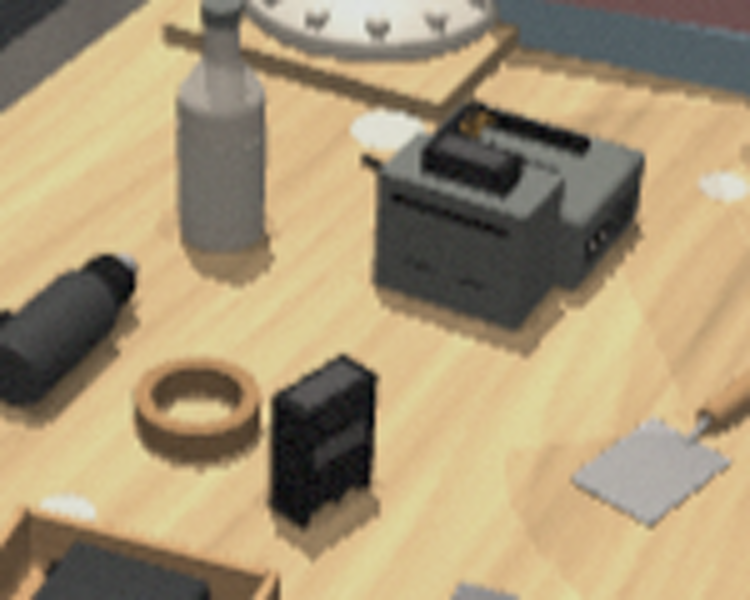

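```bash
python3 - <<'E'
from h import *
s=status.get_state();print(R.from_euler('xyz',s['ee_rot']).as_matrix().round(3))
c=cam('top')
f=lambda x,y:(300+(x+.5)/4-.5,165+(y+.5)/4-.5)
def m(n,pts,z):
    P=[onz(c,*f(*p),z)[:2] for p in pts]
    print(n,np.array(P).round(4).tolist(),'mean',np.mean(P,0).round(4), [round(float(np.linalg.norm(P[i]-P[(i+1)%len(P)])),4) for i in range(len(P))],
     [round(float(np.degrees(np.arctan2(*(P[(i+1)%len(P)]-P[i])[::-1]))),1) for i in range(len(P))])
m('full top',[(483,121),(530,121),(532,217),(485,219)],.114)
m('tower',[(455,90),(458,258)],.096)
m('port',[(537,82),(703,80),(708,284),(540,285)],.062)
m('flat',[(88,177),(172,199),(160,245),(76,222)],.09)
a=cv2.imread('pics/top0.png')
cv2.imwrite('pics/top_t.png',cv2.resize(a[165:255,190:340],None,fx=5,fy=5,interpolation=2))
E
```

```text
[[-0.001 -0.396  0.918]
 [ 0.001  0.918  0.396]
 [-1.     0.001 -0.   ]]
full top [[0.5834, -0.2172], [0.5834, -0.2484], [0.5192, -0.2471], [0.518, -0.2161]] mean [ 0.551  -0.2322] [0.0312, 0.0641, 0.031, 0.0655] [-90.1, 178.9, 92.4, -0.9]
tower [[0.6076, -0.2032], [0.4937, -0.2014]] mean [ 0.5507 -0.2023] [0.1139, 0.1139] [179.1, -0.9]
port [[0.6193, -0.268], [0.6205, -0.3836], [0.4785, -0.3793], [0.4779, -0.2644]] mean [ 0.5491 -0.3238] [0.1156, 0.1421, 0.115, 0.1414] [-89.4, 178.3, 90.3, -1.5]
flat [[0.5494, 0.0454], [0.5343, -0.0113], [0.5032, -0.0029], [0.5188, 0.0536]] mean [0.5264 0.0212] [0.0586, 0.0322, 0.0586, 0.0316] [-104.9, 164.9, 74.5, -15.0]
```

View pics/top_t.png

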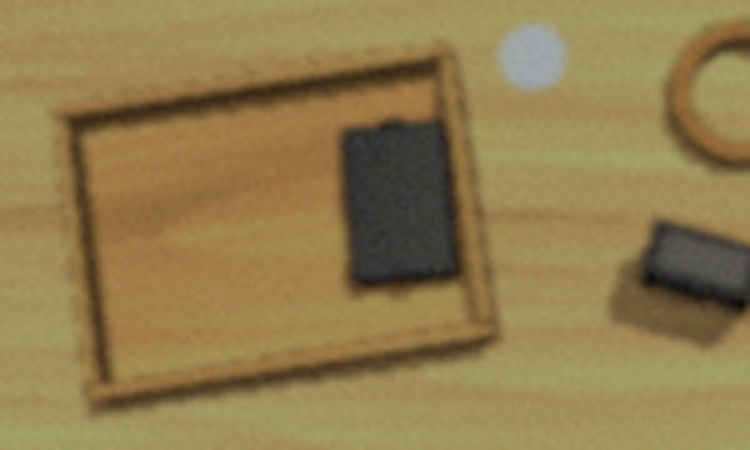

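Emit:
apply_moves(
  commands=[
    {"dx": 38, "dy": 39, "spin": -5, "hand": 1},
    {"dx": 38, "dy": 39, "spin": -5, "hand": 1},
    {"dx": 38, "dy": 39, "spin": -5, "hand": 1},
    {"dx": 38, "dy": 39, "spin": -5, "hand": 1},
    {"dx": 38, "dy": 39, "spin": -4, "hand": 1},
  ],
  grip_force=20,
)

```text
invalid input at $.commands[0]: expected keys dx, dy, dz, spin, hand
```

Emit:
apply_moves(
  commands=[
    {"dx": 38, "dy": 39, "hand": 1},
    {"dx": 38, "dy": 39, "hand": 1},
    {"dx": 38, "dy": 39, "hand": 1},
    {"dx": 38, "dy": 39, "hand": 1},
    {"dx": 38, "dy": 39, "hand": 1},
  ],
)

```text
invalid input at $.commands[0]: expected keys dx, dy, dz, spin, hand
```

```bash
python3 - <<'E'
from h import *
s=status.get_state();print(s['t'],s['eef_pos'],s['force'],s['width']);print(R.from_euler('xyz',s['ee_rot']).as_matrix().round(3))
f=viewer.grab_frame('wrist');cv2.imwrite('pics/w1.png',f[:,:,::-1])
c=cam('wrist',s)
print(proj(c,(.551,-.2322,.114)))
E
```

```text
0.15 [ 0.26761275 -0.61952266  0.40398555] [-0.31452088  0.68714807 -0.34228096] 0.08772692081991647
[[-0.001 -0.396  0.918]
 [ 0.001  0.918  0.396]
 [-1.     0.001 -0.   ]]
[487.88699633 469.99118842]
```

View pics/w1.png

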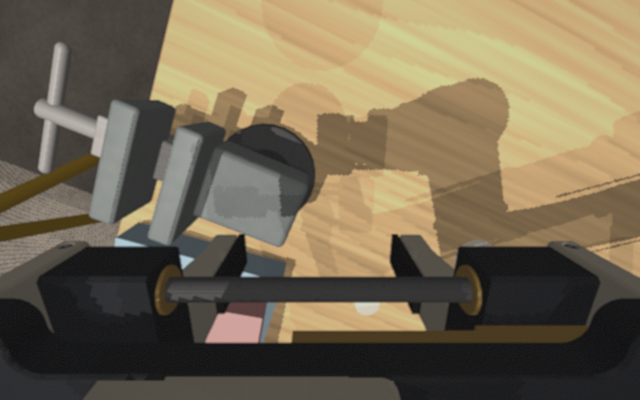

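The calls were refused because every row needs all keys, so the arm hasn't moved and the picture shows the start view.

Emit:
apply_moves(
  commands=[
    {"dx": 38, "dy": 39, "dz": 0, "spin": -5, "hand": 1},
    {"dx": 38, "dy": 39, "dz": 0, "spin": -5, "hand": 1},
    {"dx": 38, "dy": 39, "dz": 0, "spin": -5, "hand": 1},
    {"dx": 38, "dy": 39, "dz": 0, "spin": -5, "hand": 1},
    {"dx": 38, "dy": 39, "dz": 0, "spin": -4, "hand": 1},
  ],
  grip_force=20,
)

```text
t: 0.82
eef_pos: [0.4587, -0.4232, 0.4046]
ee_rot: [2.207, 1.571, 2.194]
force: [0.6, -0.6, 0.5]
width: 0.0431
```

Emit:
apply_moves(
  commands=[
    {"dx": 38, "dy": 39, "dz": 0, "spin": 0, "hand": 1},
    {"dx": 38, "dy": 39, "dz": 0, "spin": 0, "hand": 1},
    {"dx": 38, "dy": 39, "dz": 0, "spin": 0, "hand": 1},
    {"dx": 38, "dy": 39, "dz": 0, "spin": 0, "hand": 1},
    {"dx": 38, "dy": 39, "dz": 0, "spin": 0, "hand": 1},
  ],
)

```text
t: 1.45
eef_pos: [0.6487, -0.2281, 0.4046]
ee_rot: [2.966, 1.571, 2.955]
force: [-0.1, -0.7, -0.2]
width: 0.0006
```

```bash
python3 - <<'E'
from h import *
s=status.get_state();print(s['t'],s['eef_pos'],s['force'],s['width']);print(R.from_euler('xyz',s['ee_rot']).as_matrix().round(3))
f=viewer.grab_frame('wrist');cv2.imwrite('pics/w2.png',f[:,:,::-1])
c=cam('wrist',s)
print(proj(c,(.551,-.2322,.114)))
E
```

```text
1.45 [ 0.64869152 -0.22814111  0.4045752 ] [-0.05524149 -0.65576188 -0.19816428] 0.0005999435183108423
[[-0.     0.011  1.   ]
 [ 0.     1.    -0.011]
 [-1.     0.    -0.   ]]
[310.89752783  86.99124645]
```

View pics/w2.png

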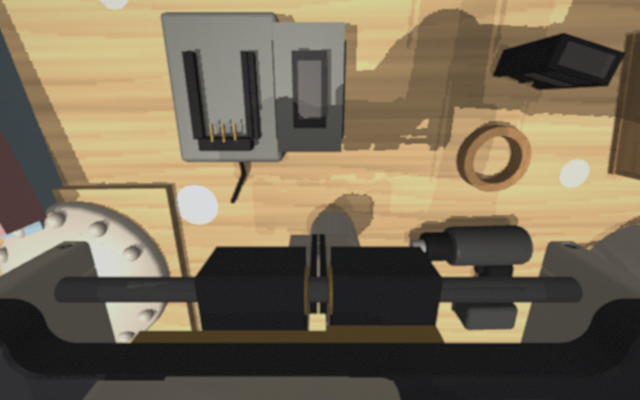

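```bash
python3 - <<'E'
import cv2
a=cv2.imread('pics/w2.png')
cv2.imwrite('pics/w2a.png',cv2.resize(a[15:160,265:355],None,fx=4,fy=4,interpolation=2))
cv2.imwrite('pics/w2b.png',cv2.resize(a[20:100,480:635],None,fx=4,fy=4,interpolation=2))
E
```

```text
(no output)
```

View pics/w2a.png

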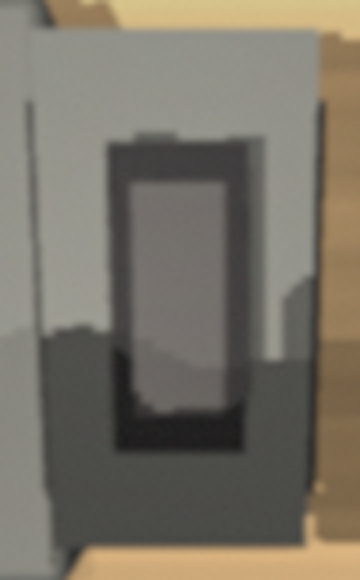

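View pics/w2b.png

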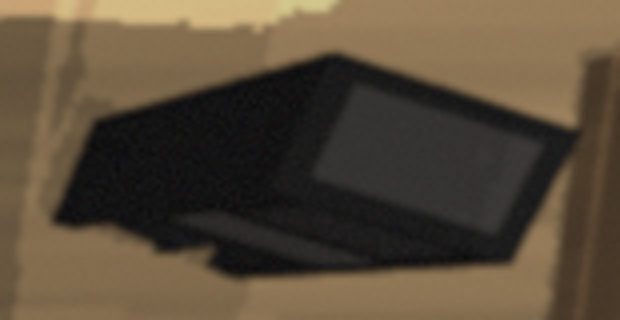

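```bash
cat > meas.py <<'E'
from h import *
def m(c,n,pts,z):
    P=[onz(c,*p,z)[:2] for p in pts]
    print(n,np.array(P).round(4).tolist(),'mean',np.mean(P,0).round(4), [round(float(np.linalg.norm(P[i]-P[(i+1)%len(P)])),4) for i in range(len(P))],
     [round(float(np.degrees(np.arctan2(*(P[(i+1)%len(P)]-P[i])[::-1]))),1) for i in range(len(P))])
def cr(x0,y0,k,pts): return [(x0+(x+.5)/k-.5,y0+(y+.5)/k-.5) for x,y in pts]
E
python3 - <<'E'
from meas import *
c=cam('wrist')
m(c,'full',cr(265,15,4,[(107,143),(248,141),(244,450),(115,450)]),.114)
m(c,'tower',cr(265,15,4,[(28,30),(318,30),(305,545),(52,545)]),.096)
m(c,'flat',cr(480,20,4,[(337,54),(578,131),(511,263),(277,190)]),.090)
m(c,'flatlabel',cr(480,20,4,[(352,82),(543,144),(498,235),(313,176)]),.090)
E
```

```text
full [[0.5262, -0.2443], [0.5261, -0.2146], [0.5896, -0.2154], [0.5893, -0.2448]] mean [ 0.5578 -0.2298] [0.0297, 0.0635, 0.0294, 0.0631] [90.3, -0.8, -90.5, 179.5]
tower [[0.501, -0.2622], [0.5015, -0.1987], [0.6143, -0.1998], [0.6137, -0.2628]] mean [ 0.5576 -0.2309] [0.0634, 0.1128, 0.063, 0.1127] [89.5, -0.5, -90.5, 179.7]
flat [[0.5105, 0.0005], [0.5268, 0.06], [0.5551, 0.0532], [0.5387, -0.0063]] mean [0.5328 0.0268] [0.0617, 0.0292, 0.0617, 0.029] [74.7, -13.6, -105.4, 166.4]
flatlabel [[0.5162, 0.0053], [0.5294, 0.0528], [0.5489, 0.0482], [0.5358, 0.0013]] mean [0.5326 0.0269] [0.0493, 0.02, 0.0487, 0.0199] [74.5, -13.2, -105.7, 168.4]
```

```bash
python3 - <<'E'
from meas import *
s=status.get_state();print(s['eef_pos'],s['qd'].round(3))
f=viewer.grab_frame('wrist');cv2.imwrite('pics/w3.png',f[:,:,::-1])
a=cv2.imread('pics/w2.png').astype(int);print(abs(a-f[:,:,::-1]).mean())
c=cam('side')
for n,x,y in (('top',.551,-.2322),('wr',.5577,-.2298)):
  for dx,dy in ((-.032,-.015),(.032,-.015),(.032,.015),(-.032,.015)):
    p=proj(c,(x+dx,y+dy,.114)); print(n,dx,dy,((p-[260,110]+.5)*5-.5).round(1))
for n,x,y in (('top',.5264,.0212),('wr',.5327,.0268)):
    p=proj(c,(x,y,.09)); print(n,((p-[260,110]+.5)*5-.5).round(1))
E
```

```text
[ 0.65254991 -0.22406393  0.40375713] [-0.046 -0.02  -0.06  -0.006  0.014  0.092]
7.666567708333333
top -0.032 -0.015 [529.4 158. ]
top 0.032 -0.015 [446. 133.]
top 0.032 0.015 [426.7 152.5]
top -0.032 0.015 [510.9 178.2]
wr -0.032 -0.015 [519.1 157. ]
wr 0.032 -0.015 [435.8 131.9]
wr 0.032 0.015 [416.4 151.4]
wr -0.032 0.015 [500.5 177.1]
top [332.3 387.2]
wr [319.  388.8]
```

Emit:
apply_moves(
  commands=[
    {"dx": 0, "dy": 0, "dz": 0, "spin": 0, "hand": 1},
    {"dx": 0, "dy": 0, "dz": 0, "spin": 0, "hand": 1},
    {"dx": 0, "dy": 0, "dz": 0, "spin": 0, "hand": 1},
    {"dx": 0, "dy": 0, "dz": 0, "spin": 0, "hand": 1},
    {"dx": 0, "dy": 0, "dz": 0, "spin": 0, "hand": 1},
  ],
)

```text
t: 2.17
eef_pos: [0.6474, -0.2301, 0.4048]
ee_rot: [-0.059, 1.571, -0.071]
force: [0.3, 0.0, 0.1]
width: 0.0007
```

```bash
python3 - <<'E'
from meas import *
s=status.get_state();print(s['eef_pos'],s['force'],s['moment'],s['qd'].round(3))
print(R.from_euler('xyz',s['ee_rot']).as_matrix().round(4))
f=viewer.grab_frame('wrist');a=f[:,:,::-1];cv2.imwrite('pics/w4.png',a)
print(cam('wrist',s)[2])
A=cv2.resize(a[10:160,265:355],None,fx=4,fy=4,interpolation=2);B=cv2.resize(a[20:120,480:580],None,fx=4,fy=4,interpolation=2)
B=cv2.resize(a[10:160,480:590],None,fx=4,fy=4,interpolation=2)
import numpy as np
cv2.imwrite('pics/w4c.png',np.hstack([A,B]))
E
```

```text
[ 0.64739625 -0.23005187  0.40484317] [0.25704942 0.00308473 0.14099487] [-0.01388228 -0.00828784  0.01533254] [ 0.002  0.004  0.002 -0.001  0.     0.002]
[[ 2.000e-04  1.170e-02  9.999e-01]
 [-0.000e+00  9.999e-01 -1.170e-02]
 [-1.000e+00 -0.000e+00  2.000e-04]]
[ 0.56213882 -0.22826353  0.38546792]
```

View pics/w4c.png

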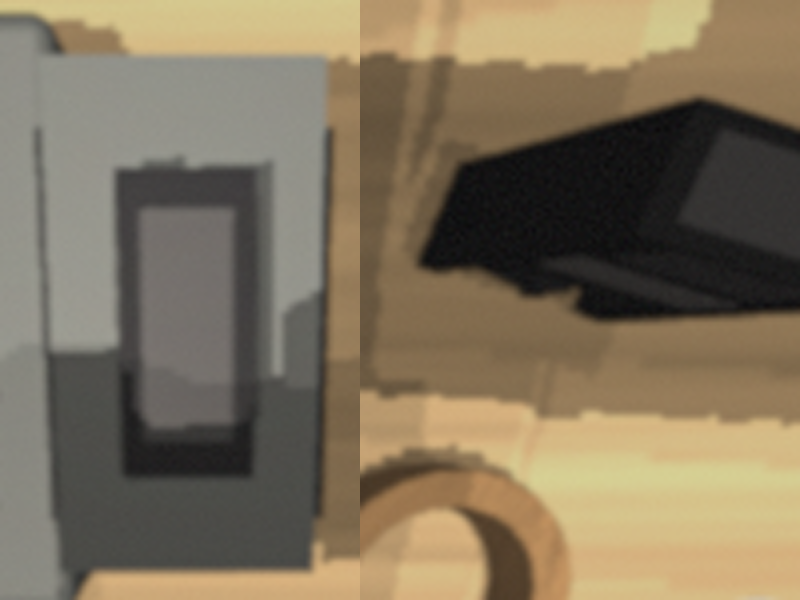

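```bash
python3 - <<'E'
from meas import *
c=cam('wrist')
m(c,'full',cr(265,10,4,[(115,169),(257,167),(252,476),(123,476)]),.114)
m(c,'tower',cr(265,10,4,[(38,56),(328,56),(313,570),(61,570)]),.096)
E
```

```text
full [[0.5218, -0.2483], [0.5218, -0.2182], [0.5858, -0.2193], [0.5854, -0.2489]] mean [ 0.5537 -0.2337] [0.0301, 0.064, 0.0295, 0.0636] [90.0, -1.0, -90.7, 179.4]
tower [[0.4965, -0.2657], [0.4973, -0.2019], [0.6105, -0.2035], [0.6097, -0.2666]] mean [ 0.5535 -0.2344] [0.0638, 0.1133, 0.0631, 0.1133] [89.3, -0.8, -90.7, 179.5]
```

Emit:
apply_moves(
  commands=[
    {"dx": -25, "dy": -3, "dz": 0, "spin": 0, "hand": 1},
    {"dx": -40, "dy": 0, "dz": -25, "spin": 0, "hand": 1},
    {"dx": -30, "dy": 0, "dz": -35, "spin": 0, "hand": 1},
    {"dx": 0, "dy": 0, "dz": -30, "spin": 0, "hand": 1},
    {"dx": 0, "dy": 0, "dz": -12, "spin": 0, "hand": 1},
  ],
)

```text
t: 2.85
eef_pos: [0.5521, -0.2327, 0.3015]
ee_rot: [3.009, 1.569, 2.998]
force: [0.1, -0.0, -0.2]
width: 0.0009
```

Emit:
apply_moves(
  commands=[
    {"dx": 0, "dy": 0, "dz": 0, "spin": 0, "hand": 1},
    {"dx": 0, "dy": 0, "dz": 0, "spin": 0, "hand": 1},
    {"dx": 0, "dy": 0, "dz": -4, "spin": 0, "hand": 1},
    {"dx": 0, "dy": 0, "dz": -4, "spin": 0, "hand": 1},
    {"dx": 0, "dy": 0, "dz": 0, "spin": 0, "hand": 1},
  ],
)

```text
t: 3.48
eef_pos: [0.5525, -0.2326, 0.2943]
ee_rot: [2.955, 1.57, 2.944]
force: [-0.4, 0.3, -0.7]
width: 0.0007
```

Emit:
apply_moves(
  commands=[
    {"dx": 0, "dy": 0, "dz": -2, "spin": 0, "hand": 1},
    {"dx": 0, "dy": 0, "dz": -2, "spin": 0, "hand": 1},
    {"dx": 0, "dy": 0, "dz": -2, "spin": 0, "hand": 1},
    {"dx": 0, "dy": 0, "dz": -2, "spin": 0, "hand": 1},
    {"dx": 0, "dy": 0, "dz": 0, "spin": 0, "hand": 1},
  ],
)

```text
t: 4.1
eef_pos: [0.5529, -0.2329, 0.2875]
ee_rot: [-0.628, 1.57, -0.639]
force: [-0.8, -0.3, 6.3]
width: 0.0
```

Emit:
apply_moves(
  commands=[
    {"dx": 0, "dy": 0, "dz": -1, "spin": 0, "hand": 1},
    {"dx": 0, "dy": 0, "dz": -1, "spin": 0, "hand": 1},
    {"dx": 0, "dy": 0, "dz": -1, "spin": 0, "hand": 1},
    {"dx": 0, "dy": 0, "dz": 0, "spin": 0, "hand": 1},
    {"dx": 0, "dy": 0, "dz": 0, "spin": 0, "hand": 1},
  ],
)

```text
t: 4.72
eef_pos: [0.5529, -0.2329, 0.2848]
ee_rot: [-0.635, 1.569, -0.646]
force: [-1.9, -0.4, 7.1]
width: 0.0004
```

Emit:
apply_moves(
  commands=[
    {"dx": 0, "dy": 0, "dz": -1, "spin": 0, "hand": 1},
    {"dx": 0, "dy": 0, "dz": 0, "spin": 0, "hand": 1},
    {"dx": 0, "dy": 0, "dz": -1, "spin": 0, "hand": 1},
    {"dx": 0, "dy": 0, "dz": 0, "spin": 0, "hand": 1},
    {"dx": 0, "dy": 0, "dz": 0, "spin": 0, "hand": 1},
  ],
)

```text
t: 5.35
eef_pos: [0.553, -0.233, 0.283]
ee_rot: [-0.634, 1.569, -0.644]
force: [-2.6, -0.7, 9.8]
width: 0.0006
```

Emit:
apply_moves(
  commands=[
    {"dx": 0, "dy": 0, "dz": -1, "spin": 0, "hand": 1},
    {"dx": 0, "dy": 0, "dz": 0, "spin": 0, "hand": 1},
    {"dx": 0, "dy": 0, "dz": 0, "spin": 0, "hand": 1},
    {"dx": 0, "dy": 0, "dz": 0, "spin": 0, "hand": 1},
    {"dx": 0, "dy": 0, "dz": 0, "spin": 0, "hand": 1},
  ],
)

```text
t: 5.98
eef_pos: [0.553, -0.2331, 0.2826]
ee_rot: [-0.637, 1.568, -0.648]
force: [-3.1, -1.0, 11.6]
width: 0.0001
```

Emit:
apply_moves(
  commands=[
    {"dx": 0, "dy": 0, "dz": -0.8, "spin": 0, "hand": 1},
    {"dx": 0, "dy": 0, "dz": 0, "spin": 0, "hand": 1},
    {"dx": 0, "dy": 0, "dz": 0, "spin": 0, "hand": 1},
    {"dx": 0, "dy": 0, "dz": 4, "spin": 0, "hand": 1},
    {"dx": 0, "dy": 0, "dz": 5, "spin": 0, "hand": 1},
  ],
)

```text
t: 6.6
eef_pos: [0.5527, -0.2327, 0.2894]
ee_rot: [-0.415, 1.57, -0.426]
force: [-0.4, -0.6, 2.2]
width: 0.0007
```

Emit:
apply_moves(
  commands=[
    {"dx": 0, "dy": 0, "dz": 6, "spin": 0, "hand": 1},
    {"dx": 0, "dy": 0, "dz": 6, "spin": 0, "hand": 1},
    {"dx": 0, "dy": 0, "dz": 6, "spin": 0, "hand": 1},
    {"dx": 0, "dy": 0, "dz": 12, "spin": 0, "hand": 0},
    {"dx": 0, "dy": 0, "dz": 12, "spin": 0, "hand": 0},
  ],
)

```text
t: 7.22
eef_pos: [0.5527, -0.2326, 0.3318]
ee_rot: [-0.595, 1.571, -0.606]
force: [0.6, -0.6, 0.6]
width: 0.0152
```

```bash
python3 - <<'E'
from meas import *
s=status.get_state();print(s['eef_pos'])
f=viewer.grab_frame('side');cv2.imwrite('pics/s5.png',cv2.resize(f[110:200,300:410,::-1],None,fx=5,fy=5,interpolation=2))
E
```

```text
[ 0.55274129 -0.23263693  0.33178465]
```

View pics/s5.png

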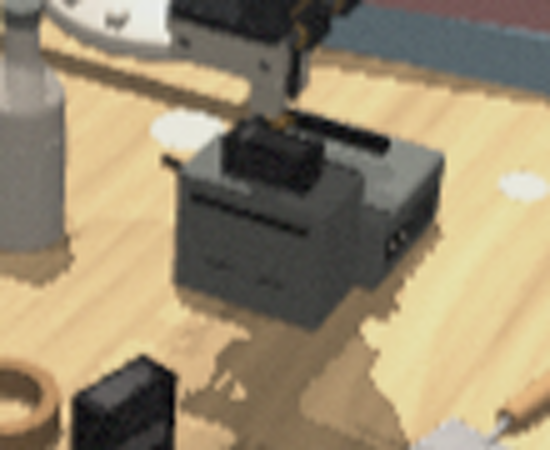

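Emit:
apply_moves(
  commands=[
    {"dx": 0, "dy": 0, "dz": 0, "spin": 0, "hand": 0.3},
    {"dx": 0, "dy": 0, "dz": 0, "spin": 0, "hand": 0.3},
    {"dx": 0, "dy": 0, "dz": 0, "spin": 0, "hand": 0.3},
    {"dx": 0, "dy": 0, "dz": 0, "spin": 0, "hand": 0.3},
    {"dx": 0, "dy": 0, "dz": -10, "spin": 0, "hand": 0.3},
  ],
)

```text
t: 7.9
eef_pos: [0.553, -0.2327, 0.321]
ee_rot: [-0.189, 1.569, -0.2]
force: [0.3, 1.0, -0.6]
width: 0.0607
```

Emit:
apply_moves(
  commands=[
    {"dx": 0, "dy": 0, "dz": -15, "spin": 0, "hand": 0.3},
    {"dx": 0, "dy": 0, "dz": -15, "spin": 0, "hand": 0.3},
    {"dx": 0, "dy": 0, "dz": -9, "spin": 0, "hand": 0.3},
    {"dx": 0, "dy": 0, "dz": 0, "spin": 0, "hand": 0.3},
    {"dx": 0, "dy": 0, "dz": 0, "spin": 0, "hand": 0.5},
  ],
)

```text
t: 8.52
eef_pos: [0.5529, -0.2327, 0.2821]
ee_rot: [-0.44, 1.57, -0.451]
force: [-0.5, 0.4, -0.2]
width: 0.0555
```

Emit:
apply_moves(
  commands=[
    {"dx": 0, "dy": 0, "dz": 0, "spin": 0, "hand": 0.7},
    {"dx": 0, "dy": 0, "dz": 0, "spin": 0, "hand": 0.9},
    {"dx": 0, "dy": 0, "dz": 0, "spin": 0, "hand": 1},
    {"dx": 0, "dy": 0, "dz": 0, "spin": 0, "hand": 1},
    {"dx": 0, "dy": 0, "dz": 0, "spin": 0, "hand": 1},
  ],
  grip_force=10,
)

```text
t: 9.15
eef_pos: [0.5528, -0.2339, 0.2827]
ee_rot: [-1.228, 1.568, -1.239]
force: [-1.2, -7.5, 0.7]
width: 0.0304
```

```bash
python3 - <<'E'
from meas import *
s=status.get_state();print(s['t'],s['eef_pos'],s['force'],s['moment'],s['width']);print(R.from_euler('xyz',s['ee_rot']).as_matrix().round(4))
f=viewer.grab_frame('wrist');a=f[:,:,::-1];cv2.imwrite('pics/w6.png',a)
E
```

```text
9.15 [ 0.5527549  -0.23393565  0.28273117] [-1.18802262 -7.52708997  0.66431988] [-3.0900582   0.18445736 -0.02097852] 0.0303889638658686
[[ 8.000e-04  1.090e-02  9.999e-01]
 [-2.200e-03  9.999e-01 -1.090e-02]
 [-1.000e+00 -2.200e-03  8.000e-04]]
```

View pics/w6.png

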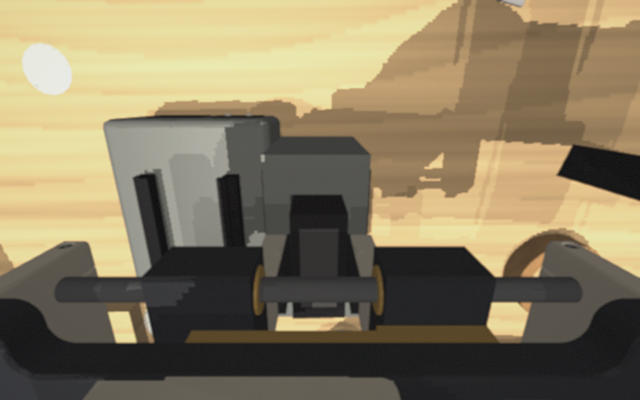

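Emit:
apply_moves(
  commands=[
    {"dx": 0, "dy": -1, "dz": 0, "spin": 0, "hand": 1},
    {"dx": 0, "dy": -1, "dz": 0, "spin": 0, "hand": 1},
    {"dx": 0, "dy": 0, "dz": 0, "spin": 0, "hand": 1},
    {"dx": 0, "dy": 0, "dz": 0, "spin": 0, "hand": 1},
    {"dx": 0, "dy": 0, "dz": 0, "spin": 0, "hand": 1},
  ],
  grip_force=25,
)

```text
t: 9.82
eef_pos: [0.5528, -0.2346, 0.282]
ee_rot: [-0.255, 1.57, -0.266]
force: [-0.2, -0.8, 3.2]
width: 0.0301
```

Emit:
apply_moves(
  commands=[
    {"dx": 0, "dy": -1.5, "dz": 0, "spin": 0, "hand": 1},
    {"dx": 0, "dy": 0, "dz": 0, "spin": 0, "hand": 1},
    {"dx": 0, "dy": 0, "dz": 0, "spin": 0, "hand": 1},
    {"dx": 0, "dy": 0, "dz": 0, "spin": 0, "hand": 1},
    {"dx": 0, "dy": 0, "dz": 0, "spin": 0, "hand": 1},
  ],
)

```text
t: 10.45
eef_pos: [0.5527, -0.236, 0.2818]
ee_rot: [1.405, 1.571, 1.394]
force: [0.6, 4.0, 3.1]
width: 0.0297
```

Emit:
apply_moves(
  commands=[
    {"dx": -1, "dy": 1, "dz": 0, "spin": 0, "hand": 1},
    {"dx": -1, "dy": 0, "dz": 0, "spin": 0, "hand": 1},
    {"dx": 0, "dy": 0, "dz": 0, "spin": 0, "hand": 1},
    {"dx": 0, "dy": 0, "dz": 0, "spin": 0, "hand": 1},
    {"dx": 0, "dy": 0, "dz": 0, "spin": 0, "hand": 1},
  ],
)

```text
t: 11.08
eef_pos: [0.5514, -0.2354, 0.2823]
ee_rot: [-0.349, 1.569, -0.36]
force: [4.8, -0.3, 2.3]
width: 0.0298
```

Emit:
apply_moves(
  commands=[
    {"dx": 1.5, "dy": 0, "dz": 0, "spin": 0, "hand": 1},
    {"dx": 1.5, "dy": 0, "dz": 0, "spin": 0, "hand": 1},
    {"dx": 0, "dy": 0, "dz": 0, "spin": 0, "hand": 1},
    {"dx": 0, "dy": 0, "dz": 0, "spin": 0, "hand": 1},
    {"dx": 0, "dy": 0, "dz": 0, "spin": 0, "hand": 1},
  ],
)

```text
t: 11.7
eef_pos: [0.5532, -0.2353, 0.2816]
ee_rot: [-3.097, 1.569, -3.108]
force: [-1.2, -2.9, 2.1]
width: 0.03
```

Emit:
apply_moves(
  commands=[
    {"dx": -0.8, "dy": 0, "dz": 0, "spin": 0, "hand": 1},
    {"dx": 0, "dy": 0, "dz": 4, "spin": 0, "hand": 1},
    {"dx": 0, "dy": 0, "dz": 10, "spin": 0, "hand": 1},
    {"dx": 0, "dy": 0, "dz": 10, "spin": 0, "hand": 1},
    {"dx": 0, "dy": 0, "dz": 10, "spin": 0, "hand": 1},
  ],
)

```text
t: 12.32
eef_pos: [0.5528, -0.2349, 0.3167]
ee_rot: [1.256, 1.57, 1.245]
force: [-0.2, 0.2, -2.7]
width: 0.0299
```

```bash
python3 - <<'E'
from meas import *
c=cam('top')
m(c,'tray',cr(190,165,5,[(62,112),(450,48),(495,335),(95,402)]),.045)
m(c,'case',cr(190,165,5,[(342,130),(440,122),(458,276),(352,283)]),.038)
m(c,'flat',cr(300,165,4,[(88,177),(172,199),(160,245),(76,222)]),.09)
E
```

```text
tray [[0.6182, 0.384], [0.6548, 0.1644], [0.4914, 0.1373], [0.4544, 0.3595]] mean [0.5547 0.2613] [0.2227, 0.1656, 0.2252, 0.1656] [-80.5, -170.6, 99.5, 8.5]
case [[0.6088, 0.2259], [0.6133, 0.1702], [0.5252, 0.159], [0.5214, 0.2187]] mean [0.5672 0.1934] [0.0559, 0.0888, 0.0598, 0.0877] [-85.4, -172.7, 93.7, 4.8]
flat [[0.5494, 0.0454], [0.5343, -0.0113], [0.5032, -0.0029], [0.5188, 0.0536]] mean [0.5264 0.0212] [0.0586, 0.0322, 0.0586, 0.0316] [-104.9, 164.9, 74.5, -15.0]
```

Emit:
apply_moves(
  commands=[
    {"dx": 0, "dy": 0, "dz": 20, "spin": 0, "hand": 1},
    {"dx": 0, "dy": 0, "dz": 30, "spin": 0, "hand": 1},
    {"dx": 0, "dy": 5, "dz": 30, "spin": 0, "hand": 1},
    {"dx": 0, "dy": 25, "dz": 10, "spin": 0, "hand": 1},
    {"dx": 0, "dy": 45, "dz": 0, "spin": 0, "hand": 1},
  ],
  grip_force=35,
)

```text
t: 12.95
eef_pos: [0.5528, -0.1601, 0.4076]
ee_rot: [0.052, 1.568, 0.039]
force: [0.1, 0.7, -2.8]
width: 0.0296
```

Emit:
apply_moves(
  commands=[
    {"dx": 0, "dy": 50, "dz": 0, "spin": 0, "hand": 1},
    {"dx": 0, "dy": 50, "dz": 0, "spin": 0, "hand": 1},
    {"dx": 0, "dy": 50, "dz": 0, "spin": 0, "hand": 1},
    {"dx": 0, "dy": 50, "dz": 0, "spin": 0, "hand": 1},
    {"dx": 0, "dy": 50, "dz": 0, "spin": 0, "hand": 1},
  ],
)

```text
t: 13.58
eef_pos: [0.5523, 0.0915, 0.4067]
ee_rot: [0.805, 1.57, 0.794]
force: [0.9, -0.6, -1.7]
width: 0.0298
```

Emit:
apply_moves(
  commands=[
    {"dx": -2, "dy": 50, "dz": 0, "spin": 0, "hand": 1},
    {"dx": -2, "dy": 50, "dz": 0, "spin": 0, "hand": 1},
    {"dx": -2, "dy": 50, "dz": 0, "spin": 0, "hand": 1},
    {"dx": 0, "dy": 45, "dz": 0, "spin": 0, "hand": 1},
    {"dx": 0, "dy": 25, "dz": 0, "spin": 0, "hand": 1},
  ],
)

```text
t: 14.2
eef_pos: [0.5464, 0.312, 0.4062]
ee_rot: [1.809, 1.57, 1.799]
force: [-1.6, -0.5, -2.3]
width: 0.0295
```

Emit:
apply_moves(
  commands=[
    {"dx": 0, "dy": 5, "dz": 0, "spin": 0, "hand": 1},
    {"dx": 0, "dy": 0, "dz": 0, "spin": 0, "hand": 1},
    {"dx": 0, "dy": 0, "dz": 0, "spin": 0, "hand": 1},
    {"dx": 0, "dy": 0, "dz": 0, "spin": 0, "hand": 1},
    {"dx": 0, "dy": 0, "dz": 0, "spin": 0, "hand": 1},
  ],
)

```text
t: 14.82
eef_pos: [0.547, 0.3142, 0.4061]
ee_rot: [0.854, 1.571, 0.842]
force: [0.7, 0.1, -3.0]
width: 0.0297
```

```bash
python3 - <<'E'
from meas import *
s=status.get_state();print(s['t'],s['eef_pos'],s['force'],s['moment'],s['width']);print(R.from_euler('xyz',s['ee_rot']).as_matrix().round(4))
a=viewer.grab_frame('wrist')[:,:,::-1];b=viewer.grab_frame('top')[:,:,::-1];c=viewer.grab_frame('side')[:,:,::-1]
cv2.imwrite('pics/w7.png',a);cv2.imwrite('pics/t7.png',b)
cv2.imwrite('pics/m7.png',np.hstack([cv2.resize(b[120:270,180:300],None,fx=3,fy=3),cv2.resize(c[130:280,220:360],None,fx=3,fy=3)]))
E
```

```text
14.825 [0.546981   0.31423429 0.40607553] [ 0.70106619  0.10686744 -3.03877113] [ 0.02821366 -0.05082624 -0.00941626] 0.02966835064070567
[[ 1.000e-04  1.190e-02  9.999e-01]
 [ 2.000e-04  9.999e-01 -1.190e-02]
 [-1.000e+00  2.000e-04  1.000e-04]]
```

View pics/w7.png

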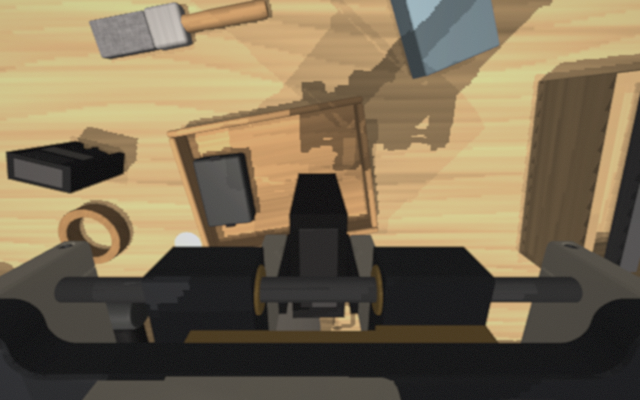

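View pics/m7.png

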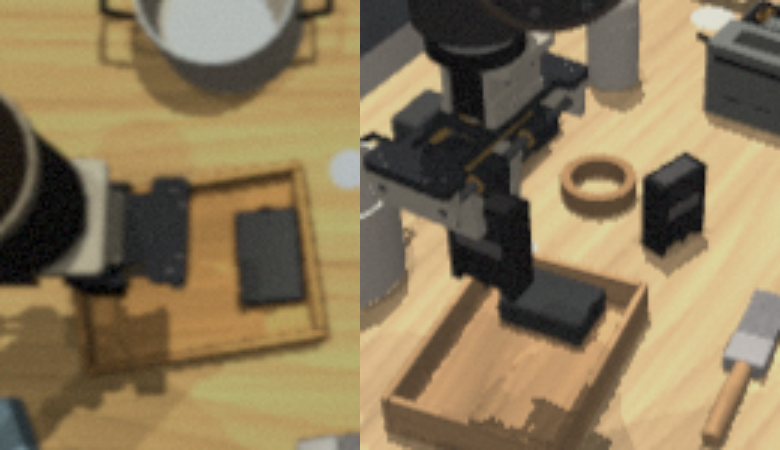

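Emit:
apply_moves(
  commands=[
    {"dx": 0, "dy": 0, "dz": -20, "spin": 0, "hand": 1},
    {"dx": 0, "dy": 0, "dz": -40, "spin": 0, "hand": 1},
    {"dx": 0, "dy": 0, "dz": -40, "spin": 0, "hand": 1},
    {"dx": 0, "dy": 0, "dz": -30, "spin": 0, "hand": 1},
    {"dx": 0, "dy": 0, "dz": -12, "spin": 0, "hand": 1},
  ],
)

```text
t: 15.6
eef_pos: [0.5465, 0.3145, 0.262]
ee_rot: [-2.349, 1.568, -2.36]
force: [0.6, -0.7, -1.7]
width: 0.0297
```

Emit:
apply_moves(
  commands=[
    {"dx": 0, "dy": 0, "dz": -4, "spin": 0, "hand": 1},
    {"dx": 0, "dy": 0, "dz": -2, "spin": 0, "hand": 1},
    {"dx": 0, "dy": 0, "dz": 0, "spin": 0, "hand": 1},
    {"dx": 0, "dy": 0, "dz": -2, "spin": 0, "hand": 1},
    {"dx": 0, "dy": 0, "dz": 0, "spin": 0, "hand": 1},
  ],
)

```text
t: 16.23
eef_pos: [0.5469, 0.3148, 0.2561]
ee_rot: [0.959, 1.57, 0.948]
force: [0.4, -0.1, -2.3]
width: 0.0297
```

Emit:
apply_moves(
  commands=[
    {"dx": 0, "dy": 0, "dz": -1, "spin": 0, "hand": 1},
    {"dx": 0, "dy": 0, "dz": -1, "spin": 0, "hand": 1},
    {"dx": 0, "dy": 0, "dz": -0.5, "spin": 0, "hand": 1},
    {"dx": 0, "dy": 0, "dz": 0, "spin": 0, "hand": 1},
    {"dx": 0, "dy": 0, "dz": 0, "spin": 0, "hand": 1},
  ],
)

```text
t: 16.85
eef_pos: [0.5469, 0.3149, 0.2548]
ee_rot: [0.349, 1.57, 0.339]
force: [-3.1, -1.2, 7.7]
width: 0.0301
```

Emit:
apply_moves(
  commands=[
    {"dx": 0, "dy": 0, "dz": 0.8, "spin": 0, "hand": 1},
    {"dx": 0, "dy": 0, "dz": 0, "spin": 0, "hand": 0.6},
    {"dx": 0, "dy": 0, "dz": 0, "spin": 0, "hand": 0.5},
    {"dx": 0, "dy": 0, "dz": 0, "spin": 0, "hand": 0.4},
    {"dx": 0, "dy": 0, "dz": 0, "spin": 0, "hand": 0.3},
  ],
)

```text
t: 17.48
eef_pos: [0.5469, 0.3149, 0.2541]
ee_rot: [-1.889, 1.571, -1.9]
force: [-0.1, 0.5, 0.3]
width: 0.0567
```

Emit:
apply_moves(
  commands=[
    {"dx": 0, "dy": 0, "dz": 5, "spin": 0, "hand": 0.2},
    {"dx": 0, "dy": 0, "dz": 20, "spin": 0, "hand": 0.2},
    {"dx": 0, "dy": 0, "dz": 40, "spin": 0, "hand": 0.2},
    {"dx": 0, "dy": 0, "dz": 40, "spin": 0, "hand": 0.2},
    {"dx": 0, "dy": 0, "dz": 40, "spin": 0, "hand": 0.2},
  ],
)

```text
t: 18.1
eef_pos: [0.5467, 0.3147, 0.4009]
ee_rot: [0.683, 1.57, 0.672]
force: [0.1, 0.4, -0.2]
width: 0.0703
```

```bash
python3 - <<'E'
from meas import *
s=status.get_state();print(s['t'],s['eef_pos'],s['force'],s['width'])
c=viewer.grab_frame('side')[:,:,::-1]
cv2.imwrite('pics/m8.png',cv2.resize(c[130:300,200:360],None,fx=3,fy=3))
E
```

```text
18.1 [0.54673865 0.31472626 0.40091136] [ 0.10798548  0.38427712 -0.16453721] 0.07033106476178486
```

View pics/m8.png

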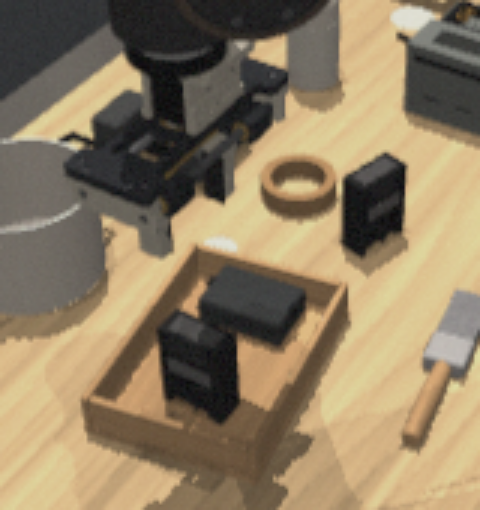

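```bash
python3 - <<'E'
from meas import *
print(status.get_state()['q'].round(3))
E
```

```text
[ 8.310e-01  2.840e-01 -9.000e-02  2.000e-03 -1.188e+00 -2.413e+00]
```

Emit:
apply_moves(
  commands=[
    {"dx": 1, "dy": -15, "dz": 4, "spin": 9, "hand": 0.2},
    {"dx": 1, "dy": -25, "dz": 0, "spin": 9, "hand": 0.2},
    {"dx": 1, "dy": -30, "dz": 0, "spin": 9, "hand": 0.2},
    {"dx": 1, "dy": -30, "dz": 0, "spin": 9, "hand": 0.2},
    {"dx": 1, "dy": -30, "dz": 0, "spin": 9, "hand": 0.2},
  ],
)

```text
t: 18.77
eef_pos: [0.5517, 0.1839, 0.4034]
ee_rot: [-0.253, 1.57, 0.527]
force: [0.5, -0.5, -0.5]
width: 0.0699
```

Emit:
apply_moves(
  commands=[
    {"dx": 1, "dy": -30, "dz": 0, "spin": 9, "hand": 0.2},
    {"dx": 1, "dy": -25, "dz": 0, "spin": 9, "hand": 0.2},
    {"dx": 0, "dy": -12, "dz": 0, "spin": 9, "hand": 0.2},
    {"dx": 0, "dy": 0, "dz": 0, "spin": 3.7, "hand": 0.2},
    {"dx": 0, "dy": 0, "dz": 0, "spin": 0, "hand": 0.2},
  ],
)

```text
t: 19.4
eef_pos: [0.5538, 0.1176, 0.4034]
ee_rot: [-0.746, 1.57, 0.563]
force: [0.4, 0.3, -0.1]
width: 0.0704
```

Emit:
apply_moves(
  commands=[
    {"dx": 0, "dy": 0, "dz": 0, "spin": 0, "hand": 0.2},
    {"dx": 0, "dy": 0, "dz": 0, "spin": 0, "hand": 0.2},
    {"dx": 0, "dy": 0, "dz": 0, "spin": 0, "hand": 0.2},
    {"dx": 0, "dy": 0, "dz": 0, "spin": 0, "hand": 0.2},
    {"dx": 0, "dy": 0, "dz": 0, "spin": 0, "hand": 0.2},
  ],
)

```text
t: 20.02
eef_pos: [0.5539, 0.1179, 0.4031]
ee_rot: [1.603, 1.571, 2.913]
force: [0.5, 0.1, 0.4]
width: 0.0698
```

```bash
python3 - <<'E'
from meas import *
s=status.get_state();print(s['t'],s['eef_pos'],s['qd'].round(3),s['width']);Rm=R.from_euler('xyz',s['ee_rot']).as_matrix();print(Rm.round(4), np.degrees(np.arctan2(Rm[1,1],Rm[0,1])))
a=viewer.grab_frame('wrist')[:,:,::-1];cv2.imwrite('pics/w9.png',a)
p=proj(cam('wrist',s),(.528,.0195,.09));print(p)
x,y=int(p[0])-60,max(0,int(p[1])-60);print(x,y)
cv2.imwrite('pics/w9c.png',cv2.resize(a[y:y+110,x:x+120],None,fx=5,fy=5,interpolation=2))
E
```

```text
20.025 [0.55386343 0.11792968 0.40314225] [-0.001  0.002 -0.001  0.    -0.    -0.   ] 0.06980529852657828
[[-1.000e-04 -9.662e-01  2.578e-01]
 [ 0.000e+00  2.578e-01  9.662e-01]
 [-1.000e+00  1.000e-04 -0.000e+00]] 165.0627656049707
[316.61753903  81.77599068]
256 21
```

View pics/w9c.png

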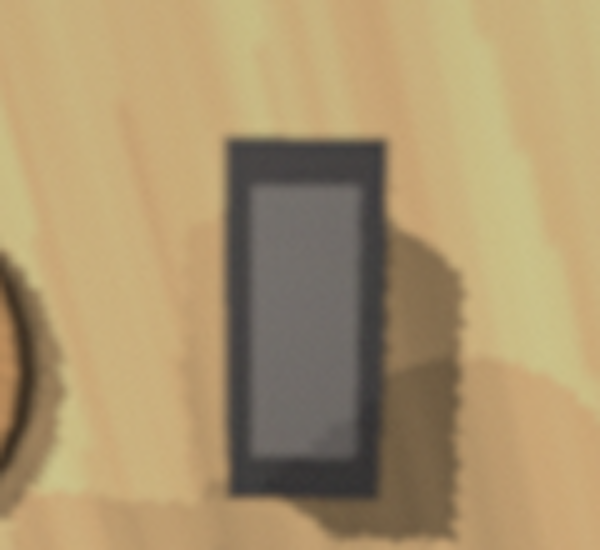

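```bash
python3 - <<'E'
from meas import *
c=cam('wrist')
pts=cr(256,21,5,[(227,140),(386,140),(377,496),(231,495)])
m(c,'flat',pts,.090)
m(c,'flatlabel',cr(256,21,5,[(250,183),(362,183),(358,459),(252,459)]),.090)
P=np.mean([onz(c,*p,.09) for p in pts],0)
s=status.get_state();Rm=R.from_euler('xyz',s['ee_rot']).as_matrix();y=Rm[:,1];z=Rm[:,2]
T=P-.0009*y-.0008*z
print(T,(T-s['eef_pos'])*1000)
E
```

```text
flat [[0.5345, -0.0115], [0.5064, -0.004], [0.5234, 0.0567], [0.5511, 0.0491]] mean [0.5288 0.0226] [0.0291, 0.0631, 0.0287, 0.0629] [165.0, 74.3, -15.4, -105.3]
flatlabel [[0.5324, -0.0035], [0.5124, 0.0018], [0.5253, 0.049], [0.5452, 0.0437]] mean [0.5288 0.0227] [0.0207, 0.0489, 0.0207, 0.0489] [165.0, 74.7, -15.0, -105.3]
[0.52949656 0.02158596 0.08999998] [ -24.36922031  -96.32358271 -313.16103237]
```

Emit:
apply_moves(
  commands=[
    {"dx": -5, "dy": -20, "dz": 0, "spin": 0, "hand": 0.2},
    {"dx": -9, "dy": -35, "dz": -10, "spin": 0, "hand": 0.2},
    {"dx": -7, "dy": -28, "dz": -30, "spin": 0, "hand": 0.2},
    {"dx": -3.4, "dy": -13.3, "dz": -30, "spin": 0, "hand": 0.2},
    {"dx": 0, "dy": 0, "dz": -20, "spin": 0, "hand": 0.2},
  ],
)

```text
t: 20.7
eef_pos: [0.5284, 0.0196, 0.3121]
ee_rot: [2.068, 1.57, -2.907]
force: [-0.7, 0.2, -0.4]
width: 0.0703
```

Emit:
apply_moves(
  commands=[
    {"dx": 0, "dy": 0, "dz": -20, "spin": 0, "hand": 0.2},
    {"dx": 0, "dy": 0, "dz": -20, "spin": 0, "hand": 0.2},
    {"dx": 0, "dy": 0, "dz": -18, "spin": 0, "hand": 0.2},
    {"dx": 0, "dy": 0, "dz": -8, "spin": 0, "hand": 0.2},
    {"dx": 0, "dy": 0, "dz": 0, "spin": 0, "hand": 0.2},
  ],
)

```text
t: 21.32
eef_pos: [0.5293, 0.0211, 0.247]
ee_rot: [2.32, 1.57, -2.653]
force: [-0.8, 0.6, -0.0]
width: 0.0702
```

```bash
python3 - <<'E'
from meas import *
s=status.get_state();print(s['t'],s['eef_pos'],s['force'],s['width'])
a=viewer.grab_frame('wrist')[:,:,::-1];cv2.imwrite('pics/w10.png',a)
E
```

```text
21.325 [0.52929563 0.02114586 0.24700108] [-0.84362278  0.637255   -0.04735108] 0.0702182086810157
```

View pics/w10.png

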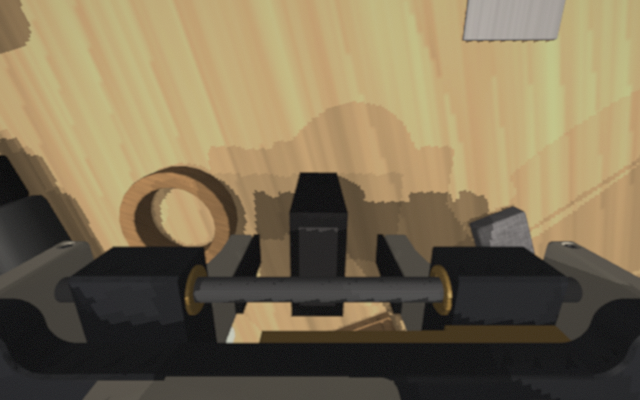

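Emit:
apply_moves(
  commands=[
    {"dx": 0, "dy": 0, "dz": 0, "spin": 0, "hand": 0.4},
    {"dx": 0, "dy": 0, "dz": 0, "spin": 0, "hand": 0.6},
    {"dx": 0, "dy": 0, "dz": 0, "spin": 0, "hand": 1},
    {"dx": 0, "dy": 0, "dz": 0, "spin": 0, "hand": 1},
    {"dx": 0, "dy": 0, "dz": 0, "spin": 0, "hand": 1},
  ],
  grip_force=15,
)

```text
t: 22.0
eef_pos: [0.5295, 0.0216, 0.2472]
ee_rot: [-1.722, 1.571, -0.412]
force: [0.3, 0.7, 0.5]
width: 0.0299
```

Emit:
apply_moves(
  commands=[
    {"dx": 0, "dy": 0, "dz": 0, "spin": 0, "hand": 1},
    {"dx": 0, "dy": 0, "dz": 3, "spin": 0, "hand": 1},
    {"dx": 0, "dy": 0, "dz": 10, "spin": 0, "hand": 1},
    {"dx": 0, "dy": 0, "dz": 25, "spin": 0, "hand": 1},
    {"dx": 0, "dy": 0, "dz": 30, "spin": 0, "hand": 1},
  ],
  grip_force=30,
)

```text
t: 22.62
eef_pos: [0.5292, 0.0215, 0.3159]
ee_rot: [2.16, 1.57, -2.813]
force: [0.1, -0.5, -1.6]
width: 0.0297
```

```bash
python3 - <<'E'
from meas import *
s=status.get_state();print(s['t'],s['eef_pos'],s['force'],s['width'])
a=viewer.grab_frame('wrist')[:,:,::-1];cv2.imwrite('pics/w11.png',a)
b=cv2.imread('pics/w7.png')
cr_=lambda i:cv2.convertScaleAbs(cv2.resize(i[160:330,270:370],None,fx=4,fy=3.4,interpolation=2),alpha=2,beta=20)
cv2.imwrite('pics/cmp.png',np.hstack([cr_(b),cr_(a)])[:600,:800])
E
```

```text
22.625 [0.52920142 0.02147275 0.31590832] [ 0.12073819 -0.47650018 -1.62838221] 0.029688223746622194
```

View pics/cmp.png

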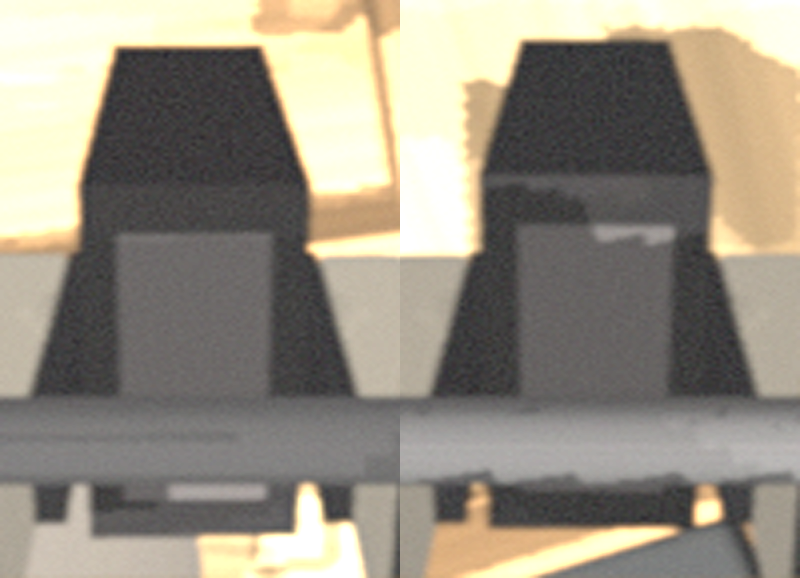

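Emit:
apply_moves(
  commands=[
    {"dx": 0, "dy": 0, "dz": 30, "spin": 0, "hand": 1},
    {"dx": 0, "dy": -10, "dz": 35, "spin": -8, "hand": 1},
    {"dx": 2.5, "dy": -25, "dz": 20, "spin": -9, "hand": 1},
    {"dx": 3, "dy": -35, "dz": 0, "spin": -9, "hand": 1},
    {"dx": 3, "dy": -35, "dz": 0, "spin": -9, "hand": 1},
  ],
)

```text
t: 23.3
eef_pos: [0.5377, -0.0843, 0.401]
ee_rot: [-0.327, 1.57, 0.368]
force: [1.0, 0.2, -2.8]
width: 0.0302
```

Emit:
apply_moves(
  commands=[
    {"dx": 3, "dy": -35, "dz": 0, "spin": -9, "hand": 1},
    {"dx": 4, "dy": -35, "dz": 0, "spin": -9, "hand": 1},
    {"dx": 4, "dy": -35, "dz": 0, "spin": -9, "hand": 1},
    {"dx": 3, "dy": -30, "dz": 0, "spin": -9, "hand": 1},
    {"dx": 2, "dy": -17, "dz": 0, "spin": -4.8, "hand": 1},
  ],
)

```text
t: 23.92
eef_pos: [0.5537, -0.2369, 0.4003]
ee_rot: [2.887, 1.571, 2.869]
force: [-1.0, 0.2, -2.3]
width: 0.0297
```

Emit:
apply_moves(
  commands=[
    {"dx": 0, "dy": 0, "dz": 0, "spin": 0, "hand": 1},
    {"dx": 0, "dy": 0, "dz": -15, "spin": 0, "hand": 1},
    {"dx": 0, "dy": 0, "dz": -20, "spin": 0, "hand": 1},
    {"dx": 0, "dy": 0, "dz": -10, "spin": 0, "hand": 1},
    {"dx": 0, "dy": 0, "dz": 0, "spin": 0, "hand": 1},
  ],
)

```text
t: 24.55
eef_pos: [0.5538, -0.2349, 0.3542]
ee_rot: [3.01, 1.569, 2.998]
force: [-0.6, 0.5, -2.4]
width: 0.0296
```

```bash
python3 - <<'E'
from meas import *
s=status.get_state();print(s['t'],s['eef_pos'],s['force'],s['width']);Rm=R.from_euler('xyz',s['ee_rot']).as_matrix();print(Rm.round(4))
a=viewer.grab_frame('wrist')[:,:,::-1];cv2.imwrite('pics/w12.png',a)
b=viewer.grab_frame('side')[:,:,::-1];cv2.imwrite('pics/s12.png',cv2.resize(b[90:200,300:410],None,fx=5,fy=5))
E
```

```text
24.55 [ 0.5537715  -0.23491386  0.35416994] [-0.56915918  0.52207504 -2.37043563] 0.02961150370133567
[[-1.900e-03  1.170e-02  9.999e-01]
 [ 3.000e-04  9.999e-01 -1.170e-02]
 [-1.000e+00  2.000e-04 -1.900e-03]]
```

View pics/w12.png

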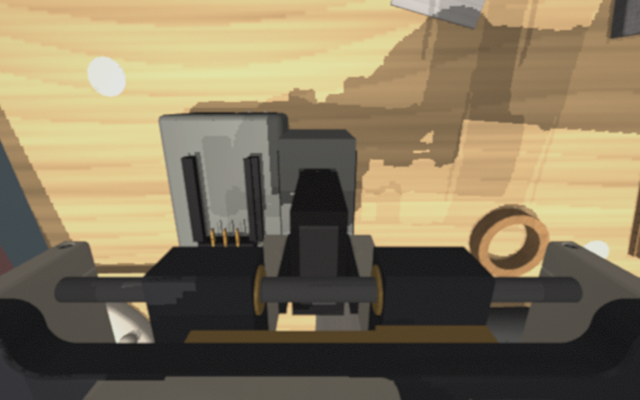

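View pics/s12.png

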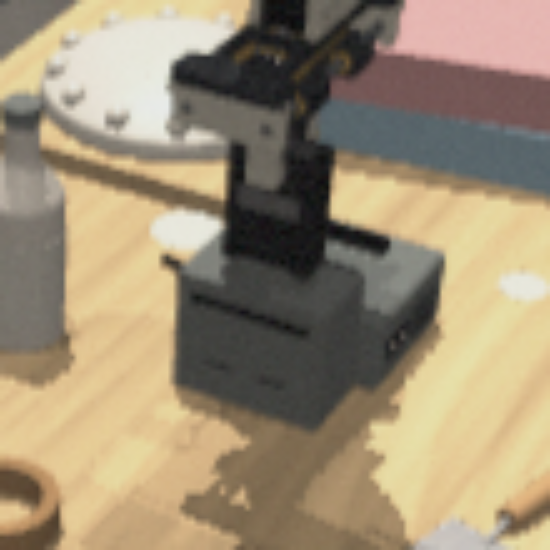

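Emit:
apply_moves(
  commands=[
    {"dx": 0, "dy": -0.4, "dz": -5, "spin": 0, "hand": 1},
    {"dx": 0, "dy": 0, "dz": -4, "spin": 0, "hand": 1},
    {"dx": 0, "dy": 0, "dz": -1, "spin": 0, "hand": 1},
    {"dx": 0, "dy": 0, "dz": 0, "spin": 0, "hand": 1},
    {"dx": 0, "dy": 0, "dz": 0, "spin": 0, "hand": 1},
  ],
)

```text
t: 25.28
eef_pos: [0.554, -0.2359, 0.3453]
ee_rot: [-0.125, 1.571, -0.138]
force: [-0.4, 0.3, -2.8]
width: 0.03
```

Emit:
apply_moves(
  commands=[
    {"dx": 0, "dy": 0, "dz": -1, "spin": 0, "hand": 1},
    {"dx": 0, "dy": 0, "dz": 0, "spin": 0, "hand": 1},
    {"dx": 0, "dy": 0, "dz": -1, "spin": 0, "hand": 1},
    {"dx": 0, "dy": 0, "dz": 0, "spin": 0, "hand": 1},
    {"dx": 0, "dy": 0, "dz": 0, "spin": 0, "hand": 1},
  ],
)

```text
t: 25.9
eef_pos: [0.554, -0.2358, 0.3431]
ee_rot: [-2.968, 1.571, -2.981]
force: [-0.3, 0.0, -2.2]
width: 0.03
```

Emit:
apply_moves(
  commands=[
    {"dx": 0, "dy": 0, "dz": -0.7, "spin": 0, "hand": 1},
    {"dx": 0, "dy": 0, "dz": 0, "spin": 0, "hand": 1},
    {"dx": 0, "dy": 0, "dz": -0.7, "spin": 0, "hand": 1},
    {"dx": 0, "dy": 0, "dz": 0, "spin": 0, "hand": 1},
    {"dx": 0, "dy": 0, "dz": 0, "spin": 0, "hand": 1},
  ],
)

```text
t: 26.52
eef_pos: [0.554, -0.2358, 0.3417]
ee_rot: [2.94, 1.571, 2.927]
force: [-0.1, -0.1, -2.0]
width: 0.0299
```

Emit:
apply_moves(
  commands=[
    {"dx": 0, "dy": 0, "dz": -1, "spin": 0, "hand": 1},
    {"dx": 0, "dy": 0, "dz": 0, "spin": 0, "hand": 1},
    {"dx": 0, "dy": 0, "dz": -1, "spin": 0, "hand": 1},
    {"dx": 0, "dy": 0, "dz": 0, "spin": 0, "hand": 1},
    {"dx": 0, "dy": 0, "dz": 0, "spin": 0, "hand": 1},
  ],
)

```text
t: 27.15
eef_pos: [0.554, -0.2358, 0.3398]
ee_rot: [-0.868, 1.571, -0.881]
force: [0.6, 0.1, -2.2]
width: 0.0301
```

Emit:
apply_moves(
  commands=[
    {"dx": 0, "dy": 0, "dz": -2, "spin": 0, "hand": 1},
    {"dx": 0, "dy": 0, "dz": -2, "spin": 0, "hand": 1},
    {"dx": 0, "dy": 0, "dz": -2, "spin": 0, "hand": 1},
    {"dx": 0, "dy": 0, "dz": -2, "spin": 0, "hand": 1},
    {"dx": 0, "dy": 0, "dz": 0, "spin": 0, "hand": 1},
  ],
)

```text
t: 27.78
eef_pos: [0.5539, -0.2358, 0.3315]
ee_rot: [3.006, 1.57, 2.993]
force: [0.2, 0.5, -1.7]
width: 0.0299
```

Emit:
apply_moves(
  commands=[
    {"dx": 0, "dy": 0, "dz": -3, "spin": 0, "hand": 1},
    {"dx": 0, "dy": 0, "dz": -3, "spin": 0, "hand": 1},
    {"dx": 0, "dy": 0, "dz": -3, "spin": 0, "hand": 1},
    {"dx": 0, "dy": 0, "dz": -3, "spin": 0, "hand": 1},
    {"dx": 0, "dy": 0, "dz": 0, "spin": 0, "hand": 1},
  ],
)

```text
t: 28.4
eef_pos: [0.5539, -0.2358, 0.3194]
ee_rot: [2.969, 1.57, 2.956]
force: [-0.1, -0.0, -3.3]
width: 0.0299
```

Emit:
apply_moves(
  commands=[
    {"dx": 0, "dy": 0, "dz": -3, "spin": 0, "hand": 1},
    {"dx": 0, "dy": 0, "dz": -3, "spin": 0, "hand": 1},
    {"dx": 0, "dy": 0, "dz": -3, "spin": 0, "hand": 1},
    {"dx": 0, "dy": 0, "dz": -3, "spin": 0, "hand": 1},
    {"dx": 0, "dy": 0, "dz": 0, "spin": 0, "hand": 1},
  ],
)

```text
t: 29.02
eef_pos: [0.5539, -0.2358, 0.3074]
ee_rot: [2.996, 1.57, 2.983]
force: [-0.4, 0.1, -2.2]
width: 0.03
```

Emit:
apply_moves(
  commands=[
    {"dx": 0, "dy": 0, "dz": -3, "spin": 0, "hand": 1},
    {"dx": 0, "dy": 0, "dz": -3, "spin": 0, "hand": 1},
    {"dx": 0, "dy": 0, "dz": -3, "spin": 0, "hand": 1},
    {"dx": 0, "dy": 0, "dz": -3, "spin": 0, "hand": 1},
    {"dx": 0, "dy": 0, "dz": 0, "spin": 0, "hand": 1},
  ],
)

```text
t: 29.65
eef_pos: [0.5539, -0.2358, 0.2954]
ee_rot: [2.97, 1.57, 2.957]
force: [-0.6, 0.0, -1.7]
width: 0.03
```

Emit:
apply_moves(
  commands=[
    {"dx": 0, "dy": 0, "dz": -3, "spin": 0, "hand": 1},
    {"dx": 0, "dy": 0, "dz": -3, "spin": 0, "hand": 1},
    {"dx": 0, "dy": 0, "dz": -2, "spin": 0, "hand": 1},
    {"dx": 0, "dy": 0, "dz": 0, "spin": 0, "hand": 1},
    {"dx": 0, "dy": 0, "dz": 0, "spin": 0, "hand": 1},
  ],
)

```text
t: 30.28
eef_pos: [0.554, -0.2358, 0.2878]
ee_rot: [-0.572, 1.571, -0.585]
force: [-0.3, -1.1, -3.1]
width: 0.0298
```

Emit:
apply_moves(
  commands=[
    {"dx": 0, "dy": 0, "dz": -2, "spin": 0, "hand": 1},
    {"dx": 0, "dy": 0, "dz": -1, "spin": 0, "hand": 1},
    {"dx": 0, "dy": 0, "dz": -1, "spin": 0, "hand": 1},
    {"dx": 0, "dy": 0, "dz": 0, "spin": 0, "hand": 1},
    {"dx": 0, "dy": 0, "dz": 0, "spin": 0, "hand": 1},
  ],
)

```text
t: 30.9
eef_pos: [0.554, -0.2358, 0.2838]
ee_rot: [-0.163, 1.571, -0.176]
force: [0.4, 0.2, -2.9]
width: 0.0296
```

Emit:
apply_moves(
  commands=[
    {"dx": 0, "dy": 0, "dz": -0.5, "spin": 0, "hand": 1},
    {"dx": 0, "dy": 0, "dz": 0, "spin": 0, "hand": 1},
    {"dx": 0, "dy": 0, "dz": -0.5, "spin": 0, "hand": 1},
    {"dx": 0, "dy": 0, "dz": 0, "spin": 0, "hand": 1},
    {"dx": 0, "dy": 0, "dz": 0, "spin": 0, "hand": 1},
  ],
)

```text
t: 31.52
eef_pos: [0.554, -0.2359, 0.2832]
ee_rot: [-0.336, 1.57, -0.348]
force: [-1.0, 0.4, 3.1]
width: 0.0297
```

Contact with the cradle exactly where expected. Release, rise, close the fingers, and press the top.

Emit:
apply_moves(
  commands=[
    {"dx": 0, "dy": 0, "dz": 0, "spin": 0, "hand": 0.6},
    {"dx": 0, "dy": 0, "dz": 0, "spin": 0, "hand": 0.5},
    {"dx": 0, "dy": 0, "dz": 0, "spin": 0, "hand": 0.4},
    {"dx": 0, "dy": 0, "dz": 0, "spin": 0, "hand": 0.4},
    {"dx": 0, "dy": 0, "dz": 10, "spin": 0, "hand": 0.4},
  ],
)

```text
t: 32.15
eef_pos: [0.5537, -0.2358, 0.2923]
ee_rot: [3.0, 1.569, 2.987]
force: [0.8, -0.4, -0.3]
width: 0.0527
```

Emit:
apply_moves(
  commands=[
    {"dx": 0, "dy": 0, "dz": 25, "spin": 0, "hand": 0.4},
    {"dx": 0, "dy": 0, "dz": 10, "spin": 0, "hand": 1},
    {"dx": 0, "dy": 0, "dz": 0, "spin": 0, "hand": 1},
    {"dx": 0, "dy": 0, "dz": 0, "spin": 0, "hand": 1},
    {"dx": 0, "dy": 0, "dz": 0, "spin": 0, "hand": 1},
  ],
)

```text
t: 32.78
eef_pos: [0.5537, -0.2358, 0.3269]
ee_rot: [2.952, 1.569, 2.939]
force: [-0.1, -0.0, -0.4]
width: 0.018
```

```bash
python3 - <<'E'
from meas import *
s=status.get_state();print(s['t'],s['eef_pos'],s['force'],s['width'])
b=viewer.grab_frame('side')[:,:,::-1];cv2.imwrite('pics/s13.png',cv2.resize(b[90:200,300:410],None,fx=5,fy=5))
E
```

```text
32.775 [ 0.55374147 -0.23578873  0.32690017] [-0.11807415 -0.04761111 -0.37273667] 0.018044276556725754
```

View pics/s13.png

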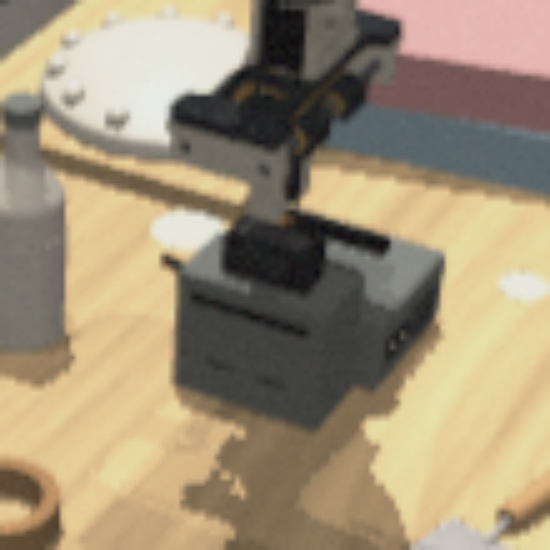

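Emit:
apply_moves(
  commands=[
    {"dx": -1, "dy": 0, "dz": 0, "spin": 0, "hand": 1},
    {"dx": 0, "dy": 0, "dz": -8, "spin": 0, "hand": 1},
    {"dx": 0, "dy": 0, "dz": -8, "spin": 0, "hand": 1},
    {"dx": 0, "dy": 0, "dz": -3, "spin": 0, "hand": 1},
    {"dx": 0, "dy": 0, "dz": -1, "spin": 0, "hand": 1},
  ],
)

```text
t: 33.45
eef_pos: [0.5529, -0.2358, 0.3073]
ee_rot: [3.12, 1.57, 3.107]
force: [-0.1, 0.1, -0.1]
width: 0.0006
```

Emit:
apply_moves(
  commands=[
    {"dx": 0, "dy": 0, "dz": -2, "spin": 0, "hand": 1},
    {"dx": 0, "dy": 0, "dz": -2, "spin": 0, "hand": 1},
    {"dx": 0, "dy": 0, "dz": -2, "spin": 0, "hand": 1},
    {"dx": 0, "dy": 0, "dz": -2, "spin": 0, "hand": 1},
    {"dx": 0, "dy": 0, "dz": -2, "spin": 0, "hand": 1},
  ],
)

```text
t: 34.08
eef_pos: [0.5531, -0.2359, 0.2984]
ee_rot: [-0.4, 1.57, -0.412]
force: [-1.5, 0.4, 5.3]
width: 0.0005
```

Emit:
apply_moves(
  commands=[
    {"dx": 0, "dy": 0, "dz": -2, "spin": 0, "hand": 1},
    {"dx": 0, "dy": 0, "dz": -2, "spin": 0, "hand": 1},
    {"dx": 0, "dy": 0, "dz": -2, "spin": 0, "hand": 1},
    {"dx": 0, "dy": 0, "dz": -2, "spin": 0, "hand": 1},
    {"dx": 0, "dy": 0, "dz": -1, "spin": 0, "hand": 1},
  ],
)

```text
t: 34.7
eef_pos: [0.5532, -0.236, 0.2895]
ee_rot: [-0.437, 1.569, -0.45]
force: [-1.7, 0.9, 7.0]
width: 0.0003
```

Emit:
apply_moves(
  commands=[
    {"dx": 0, "dy": 0, "dz": -1, "spin": 0, "hand": 1},
    {"dx": 0, "dy": 0, "dz": -1, "spin": 0, "hand": 1},
    {"dx": 0, "dy": 0, "dz": -1, "spin": 0, "hand": 1},
    {"dx": 0, "dy": 0, "dz": -1, "spin": 0, "hand": 1},
    {"dx": 0, "dy": 0, "dz": 0, "spin": 0, "hand": 1},
  ],
)

```text
t: 35.33
eef_pos: [0.5532, -0.236, 0.2856]
ee_rot: [-0.416, 1.569, -0.429]
force: [-0.9, -0.5, 6.9]
width: 0.0001
```

Emit:
apply_moves(
  commands=[
    {"dx": 0, "dy": 0, "dz": -1, "spin": 0, "hand": 1},
    {"dx": 0, "dy": 0, "dz": 0, "spin": 0, "hand": 1},
    {"dx": 0, "dy": 0, "dz": -0.5, "spin": 0, "hand": 1},
    {"dx": 0, "dy": 0, "dz": 0, "spin": 0, "hand": 1},
    {"dx": 0, "dy": 0, "dz": 0, "spin": 0, "hand": 1},
  ],
)

```text
t: 35.95
eef_pos: [0.5532, -0.236, 0.2844]
ee_rot: [-0.457, 1.569, -0.469]
force: [-0.9, -0.7, 8.5]
width: 0.0003
```

Emit:
apply_moves(
  commands=[
    {"dx": 0, "dy": 0, "dz": -0.8, "spin": 0, "hand": 1},
    {"dx": 0, "dy": 0, "dz": 0, "spin": 0, "hand": 1},
    {"dx": 0, "dy": 0, "dz": 0, "spin": 0, "hand": 1},
    {"dx": 0, "dy": 0, "dz": 0, "spin": 0, "hand": 1},
    {"dx": 0, "dy": 0, "dz": 0, "spin": 0, "hand": 1},
  ],
)

```text
t: 36.58
eef_pos: [0.5534, -0.2361, 0.284]
ee_rot: [-0.454, 1.568, -0.466]
force: [-2.0, 0.1, 11.1]
width: 0.0001
```

Emit:
apply_moves(
  commands=[
    {"dx": 0, "dy": 0, "dz": -0.6, "spin": 0, "hand": 1},
    {"dx": 0, "dy": 0, "dz": 0, "spin": 0, "hand": 1},
    {"dx": 0, "dy": 0, "dz": 0, "spin": 0, "hand": 1},
    {"dx": 0, "dy": 0, "dz": 3, "spin": 0, "hand": 1},
    {"dx": 0, "dy": 0, "dz": 3, "spin": 0, "hand": 1},
  ],
)

```text
t: 37.2
eef_pos: [0.5531, -0.2359, 0.2884]
ee_rot: [-0.23, 1.57, -0.243]
force: [0.5, 0.0, 3.8]
width: 0.0009
```

Emit:
apply_moves(
  commands=[
    {"dx": 0, "dy": 0, "dz": 4, "spin": 0, "hand": 1},
    {"dx": 0, "dy": 0, "dz": 4, "spin": 0, "hand": 1},
    {"dx": 0, "dy": 0, "dz": 0, "spin": 0, "hand": 1},
    {"dx": 0, "dy": 0, "dz": 0, "spin": 0, "hand": 1},
    {"dx": 0, "dy": 0, "dz": 0, "spin": 0, "hand": 1},
  ],
)

```text
t: 37.83
eef_pos: [0.5529, -0.2358, 0.2956]
ee_rot: [2.962, 1.57, 2.949]
force: [0.4, 1.0, -0.2]
width: 0.0001
```

Emit:
apply_moves(
  commands=[
    {"dx": 0, "dy": 0, "dz": 20, "spin": 0, "hand": 1},
    {"dx": 0, "dy": 0, "dz": 40, "spin": 0, "hand": 1},
    {"dx": 30, "dy": 0, "dz": 40, "spin": 0, "hand": 1},
    {"dx": 45, "dy": 0, "dz": 9, "spin": 0, "hand": 1},
    {"dx": 20, "dy": 0, "dz": 0, "spin": 0, "hand": 1},
  ],
)

```text
t: 38.45
eef_pos: [0.6498, -0.2357, 0.4057]
ee_rot: [-0.108, 1.569, -0.121]
force: [-0.6, 1.9, -0.7]
width: 0.0001
```

Emit:
apply_moves(
  commands=[
    {"dx": 0, "dy": 0, "dz": 0, "spin": 0, "hand": 1},
    {"dx": 0, "dy": 0, "dz": 0, "spin": 0, "hand": 1},
    {"dx": 0, "dy": 0, "dz": 0, "spin": 0, "hand": 1},
    {"dx": 0, "dy": 0, "dz": 0, "spin": 0, "hand": 1},
    {"dx": 0, "dy": 0, "dz": 0, "spin": 0, "hand": 1},
  ],
)

```text
t: 39.08
eef_pos: [0.6477, -0.2359, 0.4052]
ee_rot: [0.004, 1.57, -0.009]
force: [0.5, -0.0, -0.3]
width: 0.0004
```

```bash
python3 - <<'E'
from meas import *
s=status.get_state();print(s['t'],s['eef_pos'],s['force'],s['width'])
a=viewer.grab_frame('wrist')[:,:,::-1];b=viewer.grab_frame('side')[:,:,::-1];t=viewer.grab_frame('top')[:,:,::-1]
cv2.imwrite('pics/f_s.png',cv2.resize(b[110:290,220:410],None,fx=4,fy=3.3))
cv2.imwrite('pics/f_t.png',t)
cv2.imwrite('pics/f_w.png',cv2.resize(a[10:160,265:355],None,fx=4,fy=4,interpolation=2))
E
```

```text
39.075 [ 0.64767615 -0.23586948  0.40517846] [ 0.45720505 -0.01511667 -0.25595086] 0.00043441324635999727
```

View pics/f_s.png

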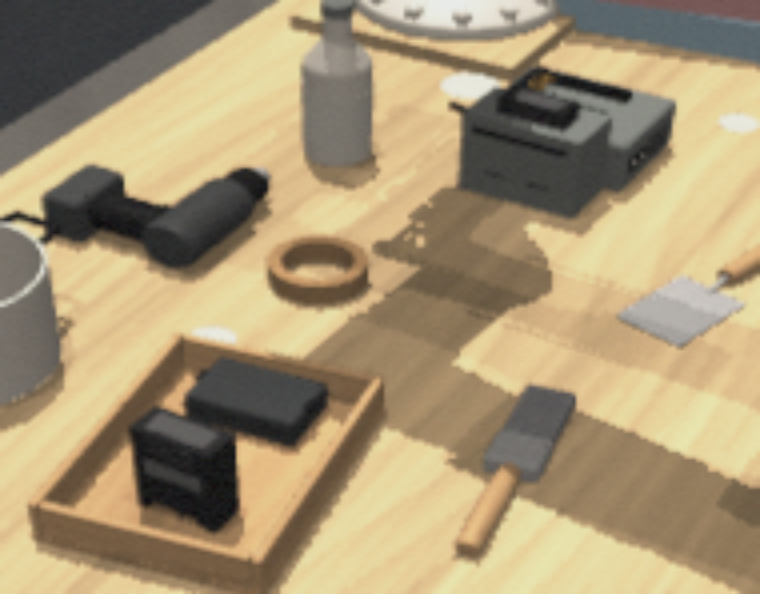

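View pics/f_w.png

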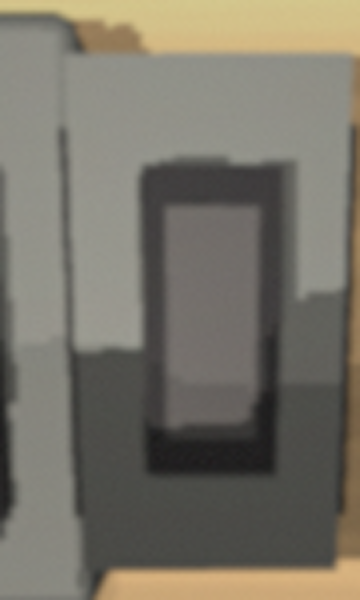

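View pics/f_t.png

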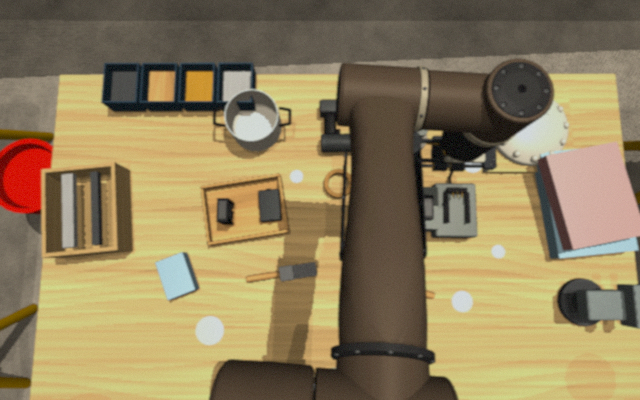

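```bash
python3 -c "
from station import arm
print(arm.job_done())"
```

```text
the job is handed in; nothing more can be done
None
```

The swap is done and handed in at about 39 s of the 72 s allowed. The hand-in gives no verdict, so the results below come from my own checks.

**What I did**
- **Full pack:** I pressed it down with closed fingers. The highest force I read was about 12 N. I did not read the force during the last 0.8 mm of the press. The catch let go and the pack popped up. I found the well's centre by feeling for its walls with the gripped pack, then lifted it out and stood it in the tray's free half.
- **Flat pack:** I gripped it the same way and corrected for a 1.2 mm grip offset seen in the pictures. It went into the well with no rim contact and rested on the cradle at the expected height. I let go and pressed it with closed fingers to the stop. I read about 11 N, then pressed another 0.6 mm unread before backing off.

**Last checks**
- **Well:** the fingers sat unloaded about 4 mm above the held height, so the catch has the pack. In the wrist picture its top is the same size as the full pack's was at the start, which matches 18 mm out.
- **Tray:** the side and top pictures show the full pack upright and free.
- **Surroundings:** I saw no bystander out of place in those pictures. The arm hid part of the top view. The arm ended clear of everything.

**Disagreements along the way:** my first wrist measurement was off by about 5 mm because the arm was still moving, so I repeated it at rest. The top camera and the feel of the well differed by 2–3 mm, and I went by feel.

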